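# Put the punches back in their spring-clip rack and latch the keeper bar

### The arm

A 7-joint arm with a two-finger parallel gripper is mounted at the origin on the work surface. World frame = base frame: x ahead of the robot, y to its left, z up, the work surface at z = 0. Lengths are in mm, angles in rad, forces in N, time in s.
With the tool pointing down it reaches from about 425 to 1025 mm from the base axis. Payload 3.6 kg.
Tool frame: the origin (TCP) lies between the finger pads; the fingertips stand 22 mm ahead of it and the grasp point (between the pads) lies 3 mm ahead of it; y points along the fingers, x is the direction in which the jaws open and shut, and the axes are right-handed (so a half turn about y gives the same grasp; the last joint's range is limited). The gripper opens to 85 mm and grips with 20 to 120 N. Pads are 22 mm wide; open, the fingers measure 114 mm over their backs; the gripper's body (76 mm by 85 mm) begins 54 mm behind the grasp point. The pads swing forward as they close: fully open they stand 13 mm farther back than shut.
Start: joints at [1.151, 0.591, 0.048, 1.609, -0.033, 0.943, -0.034], TCP at [232.051, -686.864, 253.302] pointing down, gripper open.
Joint ranges: [-2.69, 2.69], [-0.47, 2.24], [-1.27, 1.36], [0.19, 2.51], [-1.53, 4.68], [0.08, 2.07], [-3.09, 3.09]. Speed limits (rad/s): [2.57, 2.57, 3.14, 3.14, 3.14, 3.14, 3.14].

### API

Orientations are given as [roll, pitch, yaw] about the fixed x, y, z axes, in that order (R = Rz(yaw) Ry(pitch) Rx(roll)).
In Python, from workcell import ctrl gives the robot as it stands.
- The arm moves only by the tool move_arm, never from a script. Its argument "moves" is a list of rows, each an object with "claw": the finger opening in m, from 0 to 0.0854; "linear": the shift along the tool's x, y, z in m, a list of three; "turn": the turn about the tool's y in degrees. A call has 1 to 20 rows; each row is the pose to reach, as a shift and turn from the pose commanded when the call began, along the tool's axes at that moment; what a row does not reach only later rows make up. A row lasts 1/8 s, in which the tool goes at most 62.5 mm and 10.7 degrees, less where a joint would pass 70% of its speed; a pose out of reach is approached as far as the arm can. A call with a gripper value outside its range is refused whole. The fingers move at their own pace and stop on an object; "squeeze" is the grip in N (left out, the last holds). Time passes only in rows, so rows that repeat a pose let the fingers close. It gives the time, the measured TCP pose, the force and the opening at its end, in the units of the state.
- ctrl.read_state(): the state, without advancing time (a new reading comes with each control period).
- ctrl.read_camera(name): name is "scene" or "top"; returns the picture (420x560x3 uint8, red, green, blue); there is no depth.
- ctrl.calibration(name): a dict with "camera_matrix" (3x3 intrinsics, pixels), "distortion" ([k1, k2, p1, p2, k3] as OpenCV has them; the pictures are not rectified), "R" (3x3) and "t" (3): a world point X has camera coordinates R X + t. Camera axes: x right, y down, z forward; pixel columns grow to the right and rows downward; lengths in mm; the calibration is good to about 2 mm. A picture is of the moment at which its call begins. calibration takes no time and is no camera call.
- ctrl.hand_in(): hands the job in, once; it reports no verdict.
The state is a dict: "time": time; "joints": joint angles; "qvel": joint speeds; "joint_efforts": joint torques, N m; "position": TCP position; "tool_rot": TCP orientation; "wrist_force": force on the tool from outside, world axes, zero at the start; "wrist_torque": the same for the moment, N m; "width": finger opening in mm.
Only numpy, scipy, OpenCV 4.12 (cv2) and the standard library are available. Lean on these libraries where they do the work, as an engineer would, in place of code of your own. Each camera call takes 0.05 s, during which the arm holds its last target. There are 200 camera calls.

### The job

Put the punches away for the day: swing the rack's keeper bar back past upright, then lay every loose punch in a bay of its own, working ends all towards the rack's hinge side, and press each one down until it snaps home in both clips - stop pressing as soon as it clicks, the saddles must not be hammered or leaned on. Then swing the keeper bar down over them until it snaps into its catches. Leave everything else on the bench where it is.

Things in the scene. Friction and masses are not known exactly. Their poses are not given: they have to be found in the camera images.
- centre_punch: Steel centre punch, 149 mm, 0.17 kg; working end: a short stubby taper to a conical point. Mid-length a dark octagonal grip, 16 mm across flats, 44 mm long; beyond it both ways a bright round body, 13 mm diameter, from 71 mm behind to about 50 mm ahead of the middle. Origin: on its axis, mid-grip; +x to the working end. Lies on a flat, axis 8 mm up, starting with its working end roughly away from the robot. None if absent.
- centre_punch_tip (a point): Tip of the working end of the centre punch, on its axis, 78 mm from the origin along +x.
- pin_punch: Steel pin punch, 157 mm, 0.17 kg; working end: a thin 6 mm pin 28 mm long. Mid-length a dark octagonal grip, 16 mm across flats, 44 mm long; beyond it both ways a bright round body, 13 mm diameter, from 71 mm behind to about 50 mm ahead of the middle. Origin: on its axis, mid-grip; +x to the working end. Lies on a flat, axis 8 mm up, starting with its working end roughly away from the robot. None if absent.
- pin_punch_tip (a point): Tip of the working end of the pin punch, on its axis, 86 mm from the origin along +x.
- drift: Steel drift, 155 mm, 0.17 kg; working end: a long plain taper to a blunt 8 mm end. Mid-length a dark octagonal grip, 16 mm across flats, 44 mm long; beyond it both ways a bright round body, 13 mm diameter, from 71 mm behind to about 50 mm ahead of the middle. Origin: on its axis, mid-grip; +x to the working end. Lies on a flat, axis 8 mm up, starting with its working end roughly away from the robot. None if absent.
- drift_tip (a point): Tip of the working end of the drift, on its axis, 84 mm from the origin along +x.
- chisel: Steel chisel, 151 mm, 0.17 kg; working end: a flat wedge-shaped cutting edge 16 mm wide. Mid-length a dark octagonal grip, 16 mm across flats, 44 mm long; beyond it both ways a bright round body, 13 mm diameter, from 71 mm behind to about 50 mm ahead of the middle. Origin: on its axis, mid-grip; +x to the working end. Lies on a flat, axis 8 mm up, starting with its working end roughly away from the robot. None if absent.
- chisel_tip (a point): Tip of the working end of the chisel, on its axis, 80 mm from the origin along +x.
- rack: Punch rack, fixed to the bench: steel base 130 x 312 mm, 3 mm thick; origin at bench level amid its four bays, z up, +x to its hinge side (away from the robot), y along the row. Two rails along y at x = -36 and 36 mm, 28 mm high, carry the spring clips. Posts with the keeper's catches (68 mm high) at x = 0, y = +-138 mm; hinge plates 66 mm high at x = 60, y = +-158 mm.
- bay1 (a point): Bay 1 (rack y -90 mm): the point on a seated punch's axis midway between the bay's two clips, 42 mm above the bench. Punches lie along the rack's x. The clips, each 13 mm long, are 36 mm before and behind this point; the 59 mm gap between them takes the punch's octagonal grip and the fingers. At an outer bay each finger has about 42 mm from the axis to the catch post.
- bay2 (a point): Bay 2 (rack y -30 mm), as bay 1. How the clips feel: a punch laid on their rolled lips stops with its axis 13 mm above its seated height; pushed straight down, resistance rises to a peak (about 13 N for both clips together) within 4 mm, then it snaps down onto the saddles by itself. Pulling it out takes a little more.
- bay3 (a point): Bay 3 (rack y 30 mm), as bay 1. Bays are 60 mm apart. Any punch may go in any bay.
- bay4 (a point): Bay 4 (rack y 90 mm), as bay 1; the mirror of bay 1 in every way.
- saddles: The eight black rubber saddles under the clips, on which seated punches rest (tops 35.5 mm above the bench); origin and axes as the rack's.
- keeper (a joint): Keeper bar's hinge, rad: 0 latched shut, grows as the bar swings up and back to the rack's +x; 1.57 upright, 2.2 fully back. Stiff: the bar stays where left (3 N at the bar moves it). Shut, it lies across all bays, 18 mm above the punches' axes, and cannot pass a punch not snapped home. At 0.16 rad it touches the lips of two spring catches; about 10 N on the bar takes it past their peak and it snaps to 0.
- keeper_bar (a point): Middle of the keeper bar, on its axis: a round bright steel rod 10 mm in diameter, 304 mm long along the rack's y, on a flat arm at each end, 60 mm from the hinge axis. Shut, it is 60 mm above the bench over the bays' middles.
- keeper_hinge (a point): Point on the keeper's hinge axis (along the rack's y), mid-rack: rack x 60, z 60 mm.
- jar: Glass jar with a blue cap, 76 mm across, 105 mm tall; origin at the centre of its underside. Not part of the job: leave it where it is.
- drill_block: Wooden block 90 x 130 x 35 mm with small drills standing in it; origin at the centre of its underside. Not part of the job: leave it where it is.
- tape: Yellow roll of tape lying flat, 84 mm across, 24 mm high; origin at the centre of its underside. Not part of the job: leave it where it is.
- caliper: Steel vernier caliper lying flat, 200 mm long; origin at the centre of its underside. Not part of the job: leave it where it is.
- offcut: Drilled wooden offcut 75 x 55 x 18 mm; origin at the centre of its underside. Not part of the job: leave it where it is.
- toolmakers_vice: Small grey toolmaker's vice, 50 x 90 mm, 55 mm high; origin at the centre of its underside. Not part of the job: leave it where it is.
Not all that is in view belongs to the job. What is shaped like the drift but red is not meant.

How it is judged (in metres and radians):
On the way, in this order (a step that is already met when the one before it is completed fails the run):
1. the keeper bar is swung back past upright (value of joint keeper above 1.6 rad), for 0.2 s.
2. every punch is snapped home in a bay, working end towards the hinge side, with the keeper still up (z of centre_punch in the frame of rack between 0.038 and 0.045 m and (horizontal distance between centre_punch and bay1 below 0.013 m or horizontal distance between centre_punch and bay2 below 0.013 m or horizontal distance between centre_punch and bay3 below 0.013 m or horizontal distance between centre_punch and bay4 below 0.013 m) and angle between the x axis of each of centre_punch, pin_punch, drift, chisel and the x axis of rack, either way round below 0.07 rad and x of each of centre_punch_tip, pin_punch_tip, drift_tip, chisel_tip in the frame of rack above 0.04 m and z of pin_punch in the frame of rack between 0.038 and 0.045 m and (horizontal distance between pin_punch and bay1 below 0.013 m or horizontal distance between pin_punch and bay2 below 0.013 m or horizontal distance between pin_punch and bay3 below 0.013 m or horizontal distance between pin_punch and bay4 below 0.013 m) and z of drift in the frame of rack between 0.038 and 0.045 m and (horizontal distance between drift and bay1 below 0.013 m or horizontal distance between drift and bay2 below 0.013 m or horizontal distance between drift and bay3 below 0.013 m or horizontal distance between drift and bay4 below 0.013 m) and z of chisel in the frame of rack between 0.038 and 0.045 m and (horizontal distance between chisel and bay1 below 0.013 m or horizontal distance between chisel and bay2 below 0.013 m or horizontal distance between chisel and bay3 below 0.013 m or horizontal distance between chisel and bay4 below 0.013 m) and value of joint keeper above 0.4 rad), for 0.2 s.
At the end, for the whole second after the job is handed in: Every punch present rests snapped home in its own bay: axis 38-45 mm up, its middle within 13 mm of the bay's point seen from above, within 0.07 rad of parallel, working end to the hinge side; keeper bar latched (below 0.06 rad) (z of centre_punch in the frame of rack between 0.038 and 0.045 m and (horizontal distance between centre_punch and bay1 below 0.013 m or horizontal distance between centre_punch and bay2 below 0.013 m or horizontal distance between centre_punch and bay3 below 0.013 m or horizontal distance between centre_punch and bay4 below 0.013 m) and angle between the x axis of each of centre_punch, pin_punch, drift, chisel and the x axis of rack, either way round below 0.07 rad and x of each of centre_punch_tip, pin_punch_tip, drift_tip, chisel_tip in the frame of rack above 0.04 m and z of pin_punch in the frame of rack between 0.038 and 0.045 m and (horizontal distance between pin_punch and bay1 below 0.013 m or horizontal distance between pin_punch and bay2 below 0.013 m or horizontal distance between pin_punch and bay3 below 0.013 m or horizontal distance between pin_punch and bay4 below 0.013 m) and z of drift in the frame of rack between 0.038 and 0.045 m and (horizontal distance between drift and bay1 below 0.013 m or horizontal distance between drift and bay2 below 0.013 m or horizontal distance between drift and bay3 below 0.013 m or horizontal distance between drift and bay4 below 0.013 m) and z of chisel in the frame of rack between 0.038 and 0.045 m and (horizontal distance between chisel and bay1 below 0.013 m or horizontal distance between chisel and bay2 below 0.013 m or horizontal distance between chisel and bay3 below 0.013 m or horizontal distance between chisel and bay4 below 0.013 m) and linear speed of each of centre_punch, pin_punch, drift, chisel below 0.02 m/s and value of joint keeper below 0.06 rad); the robot touches nothing.
It fails at once if a punch is pressed or hammered onto the saddles with more than 50 N (contact force between any of centre_punch, pin_punch, drift, chisel and saddles above 50 N).
It fails at once if a bystander (jar, drill block, tape, caliper, offcut, vice) is moved more than 3 cm (distance of any of jar, drill_block, tape, caliper, offcut, toolmakers_vice from where it was at the start of the episode above 0.03 m).
Of centre_punch, pin_punch, drift, chisel only 3 to 4 are there at a start; the rules pass over those that are not, and their reading is None.
At some moment in a run one of centre_punch, pin_punch, drift, chisel may be knocked a few centimetres aside while the robot is not near it.
Once in a run the grip may slacken for a moment while it holds something.
It also fails if it takes over 210 s, if anything falls off the work surface, if the arm or the gripper's body presses on something with over 40 N, if the wrist force passes 120 N, or if a joint passes its speed limit or range.

## Working session

There is one attempt and no reset: what is moved stays moved. The work goes in short steps, Python scripts to look and compute and a tool call to move; the robot and the scene stay as the last step left them, time stands still between calls to the robot, and variables do not carry over. Pictures are saved under pics/ and viewed, about 12 in all and at most 16, crops included, and the job is handed in when it is done.

Besides the shell and the picture viewer there is one more tool, called after "Call:" as name(argument=value, ...) on one line, values as JSON. move_arm: Moves the arm, as the interface text tells. Its arguments: {"type":"object","properties":{"moves":{"type":"array","items":{"type":"object","properties":{"claw":{"type":"number"},"linear":{"type":"array","items":{"type":"number"}},"turn":{"type":"number"}}}},"squeeze":{"type":"number"}},"required":["moves"]}

```bash
mkdir -p pics; ls; cat > h.py <<'E'
import numpy as np, cv2
from workcell import ctrl
def snap(cam,name,crop=None,scale=1):
    im=np.ascontiguousarray(ctrl.read_camera(cam)[:,:,::-1]); cv2.imwrite(f'pics/raw_{name}.png',im)
    if crop: x0,y0,x1,y1=crop; im=im[y0:y1,x0:x1]
    if scale!=1: im=cv2.resize(im,None,fx=scale,fy=scale,interpolation=cv2.INTER_CUBIC)
    cv2.imwrite(f'pics/{name}.png',im)
def ray(cam,uv):
    c=ctrl.calibration(cam);K=np.array(c['camera_matrix'],float);R=np.array(c['R']);t=np.array(c['t']).ravel()
    p=cv2.undistortPoints(np.array(uv,float).reshape(-1,1,2),K,np.array(c['distortion'],float)).reshape(-1,2)
    d=np.c_[p,np.ones(len(p))]@R
    return -R.T@t,d
def onz(cam,uv,z):
    o,d=ray(cam,uv); return o+d*((z-o[2])/d[:,2])[:,None]
def proj(cam,X):
    c=ctrl.calibration(cam)
    return cv2.projectPoints(np.array(X,float).reshape(-1,1,3),cv2.Rodrigues(np.array(c['R'],float))[0],np.array(c['t'],float),np.array(c['camera_matrix'],float),np.array(c['distortion'],float))[0].reshape(-1,2)
def st():
    s=ctrl.read_state(); print({k:np.round(s[k],3).tolist() for k in ['time','position','tool_rot','wrist_force','width','joints']})
    return s
E
python3 - <<'E'
from h import *
st()
for c in ['top','scene']:
    snap(c,c+'0',scale=1.4); k=ctrl.calibration(c); print(c,-np.array(k['R']).T@np.array(k['t']).ravel(), np.round(k['camera_matrix'],0).tolist(), np.round(k['R'],2).tolist())
E
```

```text
pics
{'time': 0.0, 'position': [231.796, -686.151, 252.17], 'tool_rot': [-1.571, 0.002, -1.245], 'wrist_force': [0.722, -0.316, -0.853], 'width': 85.323, 'joints': [1.152, 0.592, 0.048, 1.61, -0.033, 0.943, -0.034]}
top [ 287.2982131   -28.59789555 1184.8251128 ] [[447.0, 0.0, 281.0], [0.0, 447.0, 212.0], [0.0, 0.0, 1.0]] [[-0.01, -1.0, -0.03], [-0.98, 0.01, -0.19], [0.19, 0.02, -0.98]]
scene [1297.57975685  144.80413399 1023.54877562] [[507.0, 0.0, 274.0], [0.0, 507.0, 214.0], [0.0, 0.0, 1.0]] [[-0.2, 0.98, 0.01], [0.74, 0.16, -0.65], [-0.64, -0.12, -0.76]]
```

View pics/top0.png

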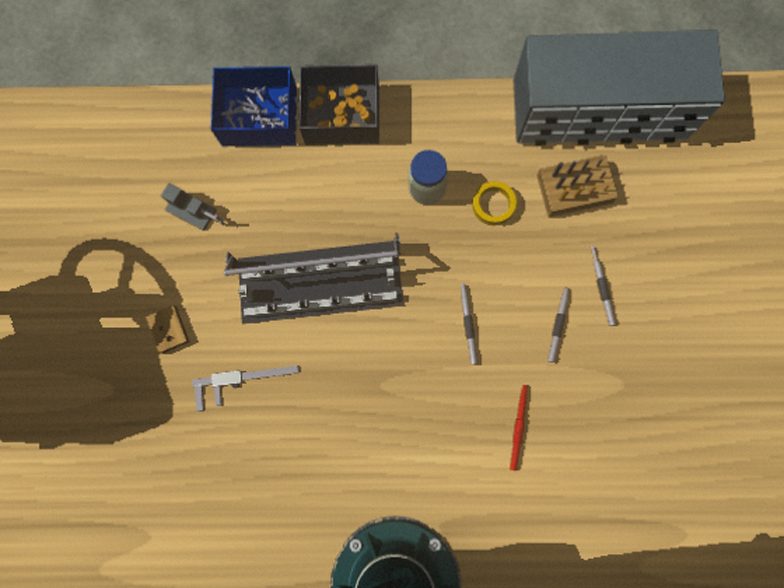

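View pics/scene0.png

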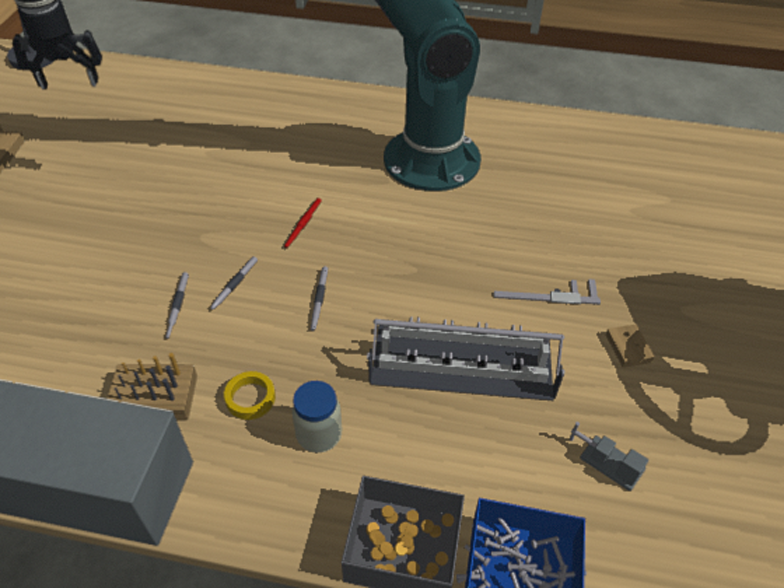

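Candidates (top image, 784 px view): steel punches at (470,325), (560,325) and (603,287). The red one at (519,427) is the decoy, so I'm leaving it. One close crop montage to check the types, their ends and the rack.

```bash
python3 - <<'E'
from h import *
t=cv2.imread('pics/raw_top0.png'); s=cv2.imread('pics/raw_scene0.png')
# raw coords: top rack 150..300 x 160..235 ; punches 315..450 x 165..270
a=cv2.resize(t[165:240,155:315],None,fx=5,fy=4,interpolation=cv2.INTER_CUBIC) #800x300
b=cv2.resize(s[220:295,255:415],None,fx=5,fy=4,interpolation=cv2.INTER_CUBIC)
cv2.imwrite('pics/rack.png',np.vstack([a,b]))
c=cv2.resize(t[170:270,322:452],None,fx=4,fy=4,interpolation=cv2.INTER_CUBIC)
d=cv2.resize(s[175:250,110:240],None,fx=4,fy=2.6666,interpolation=cv2.INTER_CUBIC)
cv2.imwrite('pics/pun.png',np.vstack([c,d])); 
hsv=cv2.cvtColor(t,cv2.COLOR_BGR2HSV)
m=((hsv[...,1]<70)&(hsv[...,2]>40)).astype(np.uint8)*255
m[:165]=0;m[275:]=0;m[:,:320]=0;m[:,460:]=0
m=cv2.morphologyEx(m,cv2.MORPH_CLOSE,np.ones((3,3)))
for q in cv2.findContours(m,0,cv2.CHAIN_APPROX_NONE)[0]:
    if cv2.contourArea(q)<40: continue
    p=onz('top',q.reshape(-1,2),8)[:,:2]; mu=p.mean(0); v=np.linalg.svd(p-mu)[2][0]; v*=np.sign(v[0])
    w=(p-mu)@v; e0=mu+v*w.min(); e1=mu+v*w.max()
    print('near',e0.round(1),'far',e1.round(1),'len',(w.max()-w.min()).round(1),'yaw',np.arctan2(v[1],v[0]).round(3),'pix',q.reshape(-1,2).mean(0).round())
E
```

```text
near [ 391.6 -292.4] far [ 531.5 -330.5] len 145.0 yaw -0.266 pix [399. 232.]
near [ 389.3 -149.9] far [ 540.5 -132.8] len 152.1 yaw 0.113 pix [334. 231.]
near [ 458.1 -411.6] far [ 611.2 -384.5] len 155.5 yaw 0.175 pix [430. 204.]
```

View pics/rack.png

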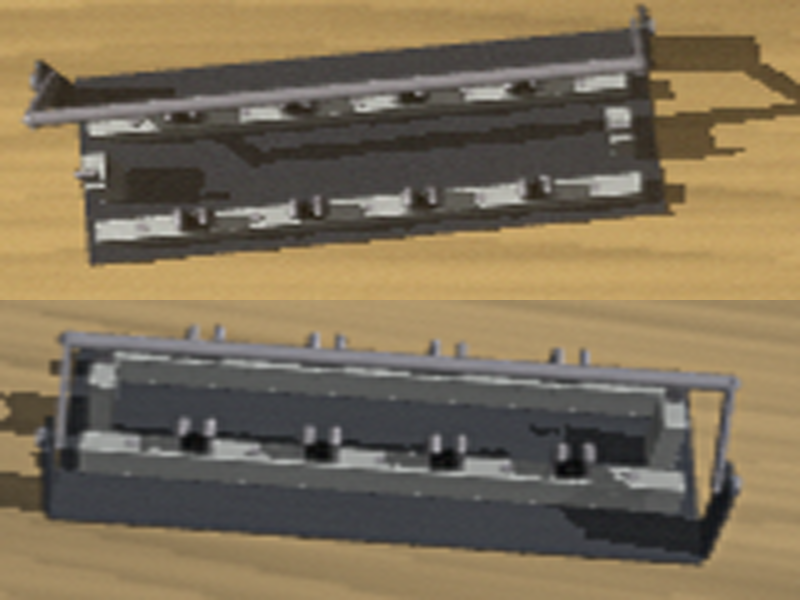

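View pics/pun.png

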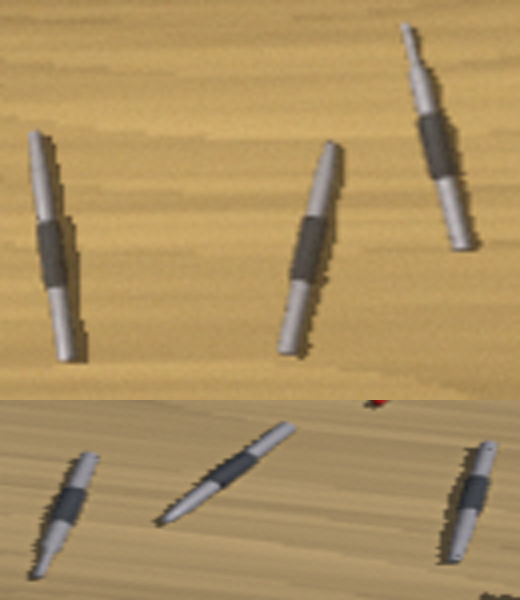

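The punches are, left to right: drift (about (53,245) in the crop), centre punch (308,245) and pin punch (437,145). All working ends point away from the robot. There's no chisel. Next, triangulate the rack and bar.

```bash
python3 - <<'E'
from h import *
from scipy.optimize import least_squares
T=lambda l:np.array([(155+x/5,165+y/4) for x,y in l])
S=lambda l:np.array([(255+x/5,220+(y-300)/4) for x,y in l])
def tri(a,b):
    out=[]
    o1,d1=ray('top',a);o2,d2=ray('scene',b)
    for p,q in zip(d1,d2):
        k=np.linalg.lstsq(np.c_[p,-q],o2-o1,rcond=None)[0]
        X=o1+p*k[0];Y=o2+q*k[1];out.append([*((X+Y)/2).round(1),np.linalg.norm(X-Y).round(1)])
    return out
# top-left = +y ; scene-right = +y
bt=T([(30,119),(648,63)]); bs=S([(737,381),(62,338)])
print('bar',tri(bt,bs))
ct=T([(92,265),(665,212)]); print('near corners z3 top',onz('top',ct,3).round(1))
cs=S([(705,562),(48,518)]); print('hinge corners scene z0',onz('scene',cs,0).round(1))
st_=T([(193,220),(308,210),(423,199),(537,189)]); print('near saddles',onz('top',st_,38).round(1))
ss=S([(575,463),(448,455),(322,446),(195,436)]); print('hinge saddles',onz('scene',ss,38).round(1))
# joint fit of rack pose
def res(p):
    c,s=np.cos(p[2]),np.sin(p[2]); W=lambda L:np.array([(p[0]+c*x-s*y,p[1]+s*x+c*y,z) for x,y,z in L])
    r=[proj('top',W([(-65,156,3),(-65,-156,3)]))-ct, proj('scene',W([(65,156,0),(65,-156,0)]))-cs,
       proj('top',W([(-36,y,38) for y in (90,30,-30,-90)]))-st_, proj('scene',W([(36,y,38) for y in (90,30,-30,-90)]))-ss]
    return np.vstack(r).ravel()
f=least_squares(res,[560,170,0.0],x_scale=[100,100,.1],loss='soft_l1'); print(f.x.round(3)); print(f.fun.reshape(-1,2).round(1).tolist())
x,y,a=f.x;c,s=np.cos(a),np.sin(a);M=np.array([[c,s],[-s,c]])
for b in tri(bt,bs): print('bar in rack',M@(np.array(b[:2])-[x,y]),b[2])
E
```

```text
bar [[np.float64(545.5), np.float64(295.3), np.float64(109.0), np.float64(2.1)], [np.float64(576.8), np.float64(-12.5), np.float64(108.2), np.float64(1.5)]]
near corners z3 top [[469.9 288.4   3. ]
 [501.7 -19.8   3. ]]
hinge corners scene z0 [[596.2 304.5  -0. ]
 [629.2  -7.9   0. ]]
near saddles [[493.5 227.   38. ]
 [499.3 166.8  38. ]
 [505.8 106.5  38. ]
 [511.6  46.8  38. ]]
hinge saddles [[564.8 234.9  38. ]
 [571.4 175.1  38. ]
 [577.1 115.3  38. ]
 [582.2  54.5  38. ]]
[5.39895e+02 1.40962e+02 1.06000e-01]
[[-0.5, 4.1], [0.5, 3.7], [-0.5, -2.9], [1.0, -2.7], [0.1, -0.4], [-0.1, -0.6], [-0.3, -0.6], [-0.3, -0.7], [-0.3, 0.4], [-0.3, 0.4], [-0.2, 0.6], [0.1, 1.0]]
bar in rack [ 21.85930279 152.88475553] 109.0
bar in rack [  20.50623761 -156.49963195] 108.2
```

```bash
cat >> h.py <<'E'
RX,RY,RA=540.0,141.0,0.106
try:
    RX,RY,RA=np.load('rack.npy')
except Exception: pass
def R2W(x,y): c,s=np.cos(RA),np.sin(RA); return np.array([RX+c*x-s*y,RY+s*x+c*y])
def W2R(x,y): c,s=np.cos(RA),np.sin(RA); return np.array([c*(x-RX)+s*(y-RY),-s*(x-RX)+c*(y-RY)])
def off(xyz,yaw,label=''):
    "tool-axis shift [m] and turn [deg] from current measured pose"
    s=ctrl.read_state();p=s['position'];a=s['tool_rot'][2];d=np.array(xyz)-p
    print(label,'linear',np.round([(np.cos(a)*d[0]+np.sin(a)*d[1])/1e3,-d[2]/1e3,(-np.sin(a)*d[0]+np.cos(a)*d[1])/1e3],4).tolist(),'turn',round(np.degrees(a-yaw),2))
GY=lambda: RA-np.pi/2
E
python3 - <<'E'
from h import *
import numpy as np
near=np.array([[493.5,227],[499.3,166.8],[505.8,106.5],[511.6,46.8]]);hin=np.array([[564.8,234.9],[571.4,175.1],[577.1,115.3],[582.2,54.5]])
P=np.vstack([near,hin]);Q=np.array([(x,y) for x in(-36,36) for y in(90,30,-30,-90)],float)
mq,mp=Q.mean(0),P.mean(0);A=Q-mq;B=P-mp
a=np.arctan2((A[:,0]*B[:,1]-A[:,1]*B[:,0]).sum(),(A*B).sum());c,s=np.cos(a),np.sin(a);R=np.array([[c,-s],[s,c]])
print(mp,a,(A@R.T-B).round(1).tolist()); np.save('rack.npy',[mp[0],mp[1],a])
import h; h.RX,h.RY,h.RA=mp[0],mp[1],a
off([*h.R2W(-10,0),250],h.GY(),'above rack -10,0')
E
```

```text
[538.2125 140.8625] 0.10192113481358922 [[-0.3, -0.3], [0.0, 0.2], [-0.3, 0.9], [-0.0, 0.9], [0.1, -0.8], [-0.4, -0.7], [-0.0, -0.6], [1.0, 0.5]]
above rack -10,0 linear [-0.6876, 0.0022, 0.5453] turn 12.83
```

Call:
move_arm(moves=[{"claw": 0.0,"linear": [-0.04,0.0,0.05],"turn": 5},{"linear": [-0.08,0.0,0.1],"turn": 10,"claw": 0.0},{"linear": [-0.12,0.0,0.14],"turn": 12.8,"claw": 0.0},{"linear": [-0.16,0.0,0.18],"turn": 12.8,"claw": 0.0},{"linear": [-0.2,0.0,0.22],"turn": 12.8,"claw": 0.0},{"linear": [-0.24,0.0,0.26],"turn": 12.8,"claw": 0.0},{"linear": [-0.28,0.0,0.3],"turn": 12.8,"claw": 0.0},{"linear": [-0.32,0.0,0.34],"turn": 12.8,"claw": 0.0},{"linear": [-0.36,0.0,0.37],"turn": 12.8,"claw": 0.0},{"linear": [-0.4,0.0,0.4],"turn": 12.8,"claw": 0.0},{"linear": [-0.45,0.0,0.43],"turn": 12.8,"claw": 0.0},{"linear": [-0.5,0.0,0.46],"turn": 12.8,"claw": 0.0},{"linear": [-0.55,0.0,0.49],"turn": 12.8,"claw": 0.0},{"linear": [-0.6,0.0,0.52],"turn": 12.8,"claw": 0.0},{"linear": [-0.65,0.0,0.54],"turn": 12.8,"claw": 0.0},{"linear": [-0.6876,0.0,0.5453],"turn": 12.8,"claw": 0.0},{"linear": [-0.6876,0.0,0.5453],"turn": 12.8,"claw": 0.0},{"linear": [-0.6876,0.0,0.5453],"turn": 12.8,"claw": 0.0}])

```text
time: 2.35
position: [528.3, 138.3, 253.0]
tool_rot: [-1.572, -0.001, -1.469]
wrist_force: [-0.2, -0.5, -0.1]
width: 0.0
```

```bash
python3 - <<'E'
from h import *
st(); off([*R2W(-10,0),250],GY()); off([*R2W(-10,0),115],GY()); off([*R2W(70,0),115],GY())
E
```

```text
{'time': 2.35, 'position': [528.327, 138.273, 252.972], 'tool_rot': [-1.572, -0.001, -1.469], 'wrist_force': [-0.198, -0.492, -0.098], 'width': 0.001, 'joints': [-0.306, 0.369, -0.043, 2.012, 0.023, 0.763, -1.832]}
 linear [-0.0016, 0.003, 0.0001] turn 0.01
 linear [-0.0016, 0.138, 0.0001] turn 0.01
 linear [-0.0016, 0.138, 0.0801] turn 0.01
```

Call:
move_arm(moves=[{"linear": [0,0.05,0],"claw": 0},{"linear": [0,0.1,0],"claw": 0},{"linear": [0,0.138,0],"claw": 0},{"linear": [0,0.138,0],"claw": 0},{"linear": [0,0.138,0.01],"claw": 0},{"linear": [0,0.138,0.02],"claw": 0},{"linear": [0,0.138,0.03],"claw": 0},{"linear": [0,0.138,0.04],"claw": 0},{"linear": [0,0.138,0.05],"claw": 0},{"linear": [0,0.138,0.06],"claw": 0},{"linear": [0,0.138,0.07],"claw": 0},{"linear": [0,0.138,0.08],"claw": 0},{"linear": [0,0.138,0.08],"claw": 0},{"linear": [0,0.138,0.08],"claw": 0},{"linear": [0,0.138,0.08],"claw": 0}])

```text
schema error: expected keys claw, linear, turn
```

```bash
python3 - <<'E'
from h import *
st();snap('scene','s1',(240,150,430,300),4)
E
```

```text
{'time': 2.35, 'position': [528.327, 138.273, 252.972], 'tool_rot': [-1.572, -0.001, -1.469], 'wrist_force': [-0.198, -0.492, -0.098], 'width': 0.001, 'joints': [-0.306, 0.369, -0.043, 2.012, 0.023, 0.763, -1.832]}
```

View pics/s1.png

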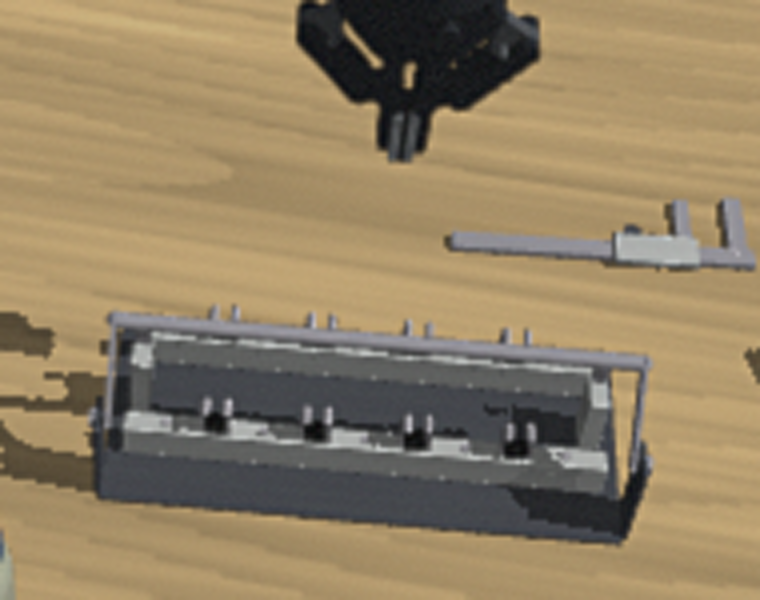

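That move was refused because `turn` is required. The picture shows the gripper closed and still above the rack, so I'm resending it.

Call:
move_arm(moves=[{"linear": [0,0.05,0],"turn": 0,"claw": 0},{"linear": [0,0.1,0],"turn": 0,"claw": 0},{"linear": [0,0.138,0],"turn": 0,"claw": 0},{"linear": [0,0.138,0],"turn": 0,"claw": 0},{"linear": [0,0.138,0.01],"turn": 0,"claw": 0},{"linear": [0,0.138,0.02],"turn": 0,"claw": 0},{"linear": [0,0.138,0.03],"turn": 0,"claw": 0},{"linear": [0,0.138,0.04],"turn": 0,"claw": 0},{"linear": [0,0.138,0.05],"turn": 0,"claw": 0},{"linear": [0,0.138,0.06],"turn": 0,"claw": 0},{"linear": [0,0.138,0.07],"turn": 0,"claw": 0},{"linear": [0,0.138,0.08],"turn": 0,"claw": 0},{"linear": [0,0.138,0.08],"turn": 0,"claw": 0},{"linear": [0,0.138,0.08],"turn": 0,"claw": 0},{"linear": [0,0.138,0.08],"turn": 0,"claw": 0}])

```text
time: 4.28
position: [609.2, 147.6, 115.9]
tool_rot: [-1.568, 0.0, -1.468]
wrist_force: [0.3, 0.8, 0.5]
width: 0.1
```

```bash
python3 - <<'E'
from h import *
st();snap('scene','s2',(240,150,430,300),4);snap('top','t2',(145,110,335,260),4)
E
```

```text
{'time': 4.275, 'position': [609.248, 147.585, 115.857], 'tool_rot': [-1.568, 0.0, -1.468], 'wrist_force': [0.32, 0.804, 0.518], 'width': 0.084, 'joints': [-0.283, 0.643, -0.038, 1.928, 0.043, 0.569, -1.818]}
```

View pics/s2.png

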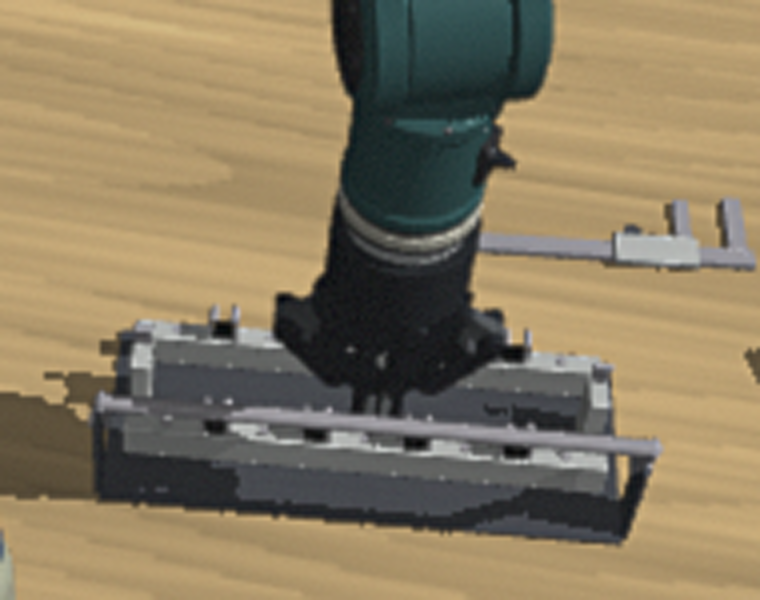

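Bar is back (rod now spans (100,403)–(655,448), behind the hinge line). Retreat up, then refine the punch poses from their dark grips.

Call:
move_arm(moves=[{"linear": [0,0,-0.02],"turn": 0,"claw": 0.0},{"linear": [0.0,-0.04,-0.06],"turn": 0,"claw": 0.03},{"linear": [0.03,-0.09,-0.09],"turn": 0,"claw": 0.045},{"linear": [0.08,-0.1,-0.12],"turn": 0,"claw": 0.045},{"linear": [0.13,-0.1,-0.14],"turn": 0,"claw": 0.045},{"linear": [0.18,-0.1,-0.14],"turn": 0,"claw": 0.045},{"linear": [0.2,-0.1,-0.14],"turn": 0,"claw": 0.045},{"linear": [0.2,-0.1,-0.14],"turn": 0,"claw": 0.045}])

```text
time: 5.38
position: [489.5, -67.9, 215.7]
tool_rot: [-1.57, -0.001, -1.472]
wrist_force: [1.1, 0.9, -0.0]
width: 44.9
```

```bash
cat >> h.py <<'E'
def punches(name,box=(300,150,470,280)):
    t=np.ascontiguousarray(ctrl.read_camera('top')[:,:,::-1]);cv2.imwrite(f'pics/raw_{name}.png',t)
    hsv=cv2.cvtColor(t,cv2.COLOR_BGR2HSV);m=((hsv[...,1]<70)&(hsv[...,2]>40)).astype(np.uint8)*255
    k=np.zeros_like(m);x0,y0,x1,y1=box;k[y0:y1,x0:x1]=1;m*=k
    m=cv2.morphologyEx(m,cv2.MORPH_CLOSE,np.ones((3,3)))
    for q in cv2.findContours(m,0,cv2.CHAIN_APPROX_NONE)[0]:
        A=cv2.contourArea(q)
        if A<80 or A>900: continue
        f=np.zeros_like(m);cv2.drawContours(f,[q],-1,255,-1)
        ys,xs=np.nonzero(f);P=onz('top',np.c_[xs,ys],9)[:,:2];mu=P.mean(0);v=np.linalg.svd(P-mu,full_matrices=False)[2][0];v*=np.sign(v[0])
        w=(P-mu)@v;L=np.ptp(w);g=hsv[ys,xs,2];dk=g<105
        d=P[dk&(abs(w)<40)];c=np.median(d,0) if len(d) else mu
        c=mu+v*((c-mu)@v)
        print('pix',q.reshape(-1,2).mean(0).round(),'len',L.round(1),'tail+71',(mu+v*(w.min()+71)).round(1),'grip',c.round(1),len(d),'yaw',np.arctan2(v[1],v[0]).round(3))
E
python3 - <<'E'
from h import *
st();punches('p1')
E
```

```text
{'time': 5.375, 'position': [489.543, -67.853, 215.673], 'tool_rot': [-1.57, -0.001, -1.472], 'wrist_force': [1.141, 0.858, -0.035], 'width': 44.858, 'joints': [0.07, 0.359, -0.031, 2.154, 0.019, 0.627, -1.447]}
pix [396. 245.] len 73.6 tail+71 [ 459.4 -310.6] grip [ 449.9 -308.1] 42 yaw -0.261
pix [427. 194.] len 96.7 tail+71 [ 585.7 -388.8] grip [ 530.2 -398.5] 38 yaw 0.173
```

```bash
sed -i "s/def punches(name,box=(300,150,470,280)):/def punches(name,box=(300,150,470,280),img=None):/; s/    t=np.ascontiguousarray(ctrl.read_camera('top')\[:,:,::-1\]);cv2/    t=np.ascontiguousarray(ctrl.read_camera('top')[:,:,::-1]) if img is None else cv2.imread(img)\n    cv2/; s/hsv\[...,1\]<70)&(hsv\[...,2\]>40/hsv[...,1]<80)\&(hsv[...,2]>25/; s/MORPH_CLOSE,np.ones((3,3))/MORPH_CLOSE,np.ones((5,5))/" h.py
python3 - <<'E'
from h import *
print('old');punches('x',img='pics/raw_top0.png');print('new');punches('y',img='pics/raw_p1.png')
E
```

```text
old
pix [399. 232.] len 145.5 tail+71 [ 459.4 -310.7] grip [ 459.2 -310.7] 90 yaw -0.266
pix [334. 231.] len 152.0 tail+71 [ 459.8 -142. ] grip [ 458.5 -142.2] 86 yaw 0.111
pix [430. 204.] len 155.4 tail+71 [ 527.9 -399. ] grip [ 527.8 -399. ] 90 yaw 0.175
new
pix [399. 232.] len 145.5 tail+71 [ 459.4 -310.8] grip [ 457.  -310.2] 75 yaw -0.266
pix [430. 204.] len 154.9 tail+71 [ 528.4 -399. ] grip [ 519.4 -400.6] 78 yaw 0.177
```

```bash
python3 - <<'E'
from h import *
off([459,-142.1,90],0.111-np.pi/2)
E
```

```text
linear [0.0726, 0.1255, -0.038] turn -0.57
```

Call:
move_arm(squeeze=60, moves=[{"linear": [0.04,0.05,-0.02],"turn": -0.6,"claw": 0.045},{"linear": [0.0726,0.1,-0.038],"turn": -0.6,"claw": 0.045},{"linear": [0.0726,0.13,-0.038],"turn": -0.6,"claw": 0.045},{"linear": [0.0726,0.16,-0.038],"turn": -0.6,"claw": 0.045},{"linear": [0.0726,0.18,-0.038],"turn": -0.6,"claw": 0.045},{"linear": [0.0726,0.1895,-0.038],"turn": -0.6,"claw": 0.045},{"linear": [0.0726,0.1895,-0.038],"turn": -0.6,"claw": 0.045},{"linear": [0.0726,0.1895,-0.038],"turn": -0.6,"claw": 0.0},{"linear": [0.0726,0.1895,-0.038],"turn": -0.6,"claw": 0.0},{"linear": [0.0726,0.1895,-0.038],"turn": -0.6,"claw": 0.0},{"linear": [0.0726,0.1895,-0.038],"turn": -0.6,"claw": 0.0},{"linear": [0.0726,0.1895,-0.038],"turn": -0.6,"claw": 0.0}])

```text
time: 6.92
position: [459.6, -142.2, 26.8]
tool_rot: [-1.569, -0.001, -1.458]
wrist_force: [-0.2, 0.6, 6.2]
width: 13.8
```

```bash
python3 - <<'E'
from h import *
st();off([*R2W(0,30),100],GY()); off([*R2W(0,30),26],GY())
E
```

```text
{'time': 6.925, 'position': [459.606, -142.165, 26.798], 'tool_rot': [-1.569, -0.001, -1.458], 'wrist_force': [-0.248, 0.562, 6.152], 'width': 13.84, 'joints': [0.215, 0.699, -0.012, 2.276, 0.048, 0.165, -1.3]}
 linear [-0.3024, -0.0732, 0.1103] turn 0.63
 linear [-0.3024, 0.0008, 0.1103] turn 0.63
```

Call:
move_arm(moves=[{"linear": [0,-0.02,0],"turn": 0,"claw": 0.0},{"linear": [0,-0.05,0],"turn": 0,"claw": 0.0},{"linear": [0,-0.09,0],"turn": 0,"claw": 0.0},{"linear": [-0.04,-0.1,0.015],"turn": 0.3,"claw": 0.0},{"linear": [-0.08,-0.1,0.03],"turn": 0.6,"claw": 0.0},{"linear": [-0.12,-0.1,0.045],"turn": 0.6,"claw": 0.0},{"linear": [-0.16,-0.1,0.06],"turn": 0.6,"claw": 0.0},{"linear": [-0.2,-0.1,0.075],"turn": 0.6,"claw": 0.0},{"linear": [-0.24,-0.1,0.09],"turn": 0.6,"claw": 0.0},{"linear": [-0.28,-0.09,0.1],"turn": 0.6,"claw": 0.0},{"linear": [-0.3024,-0.08,0.1103],"turn": 0.6,"claw": 0.0},{"linear": [-0.3024,-0.0732,0.1103],"turn": 0.6,"claw": 0.0},{"linear": [-0.3024,-0.0732,0.1103],"turn": 0.6,"claw": 0.0},{"linear": [-0.3024,-0.0732,0.1103],"turn": 0.6,"claw": 0.0}])

```text
time: 8.68
position: [534.2, 168.4, 98.9]
tool_rot: [-1.572, -0.001, -1.471]
wrist_force: [0.1, -0.2, -2.4]
width: 13.3
```

```bash
python3 - <<'E'
from h import *
st();snap('scene','s3',(240,150,430,300),4)
# expected tip at axis 17 below TCP
s=ctrl.read_state();z=s['position'][2]-17
print('tip',(proj('scene',[[*R2W(84,30),z],[*R2W(0,30),z],[*R2W(0,153),60+0]])-[240,150])*4)
for th in (1.9,2.0,2.1,2.2): print(th,(proj('scene',[[*R2W(60-60*np.cos(th),152),60+60*np.sin(th)]])-[240,150])*4)
E
```

```text
{'time': 8.675, 'position': [534.226, 168.431, 98.948], 'tool_rot': [-1.572, -0.001, -1.471], 'wrist_force': [0.091, -0.25, -2.389], 'width': 13.276, 'joints': [-0.414, 0.613, 0.038, 2.085, -0.048, 0.446, -1.811]}
tip [[425.28531257 457.67148868]
 [426.13956963 341.26660062]
 [629.15047691 381.08180373]]
1.9 [[655.61970184 433.40544264]]
2.0 [[655.49601297 444.02260866]]
2.1 [[655.14153421 454.87795831]]
2.2 [[654.55954027 465.84667659]]
```

View pics/s3.png

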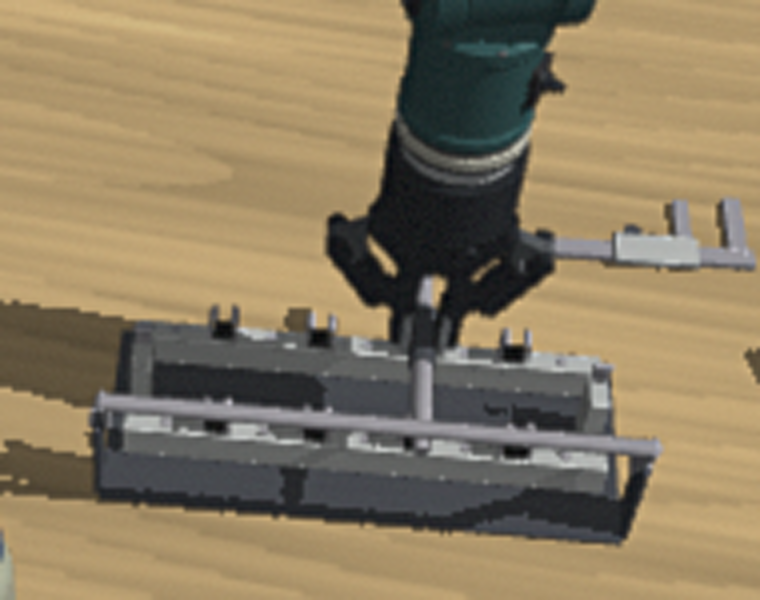

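```bash
python3 - <<'E'
from h import *
s=cv2.imread('pics/raw_s3.png').astype(int)
for r in range(215,272): print(r,(r-150)*4,s[r,344:350].mean(1).round(0).astype(int).tolist() if False else s[r,343:351].mean(-1).astype(int).tolist())
z=80.5
for x in (-22,22,50,84): print(x,proj('scene',[[*R2W(x,30),z],[*R2W(x,30),z+7]]).round(1).tolist())
E
```

```text
215 260 [25, 28, 25, 24, 26, 24, 24, 24]
216 264 [26, 26, 22, 23, 21, 27, 21, 22]
217 268 [26, 23, 24, 23, 22, 26, 23, 23]
218 272 [25, 24, 28, 46, 44, 54, 52, 29]
219 276 [23, 24, 54, 109, 119, 125, 120, 85]
220 280 [24, 34, 89, 168, 173, 159, 157, 153]
221 284 [24, 41, 103, 168, 171, 161, 165, 163]
222 288 [24, 54, 125, 165, 171, 164, 168, 155]
223 292 [28, 69, 143, 167, 171, 163, 158, 78]
224 296 [31, 85, 147, 164, 172, 163, 157, 52]
225 300 [30, 70, 123, 139, 168, 161, 125, 39]
226 304 [24, 46, 67, 79, 112, 134, 92, 31]
227 308 [23, 34, 39, 36, 51, 83, 54, 18]
228 312 [41, 33, 39, 36, 47, 77, 36, 22]
229 316 [46, 38, 39, 39, 49, 74, 27, 37]
230 320 [41, 40, 40, 40, 38, 38, 19, 43]
231 324 [37, 39, 37, 39, 38, 31, 22, 50]
232 328 [33, 39, 40, 39, 39, 29, 32, 70]
233 332 [33, 37, 41, 41, 38, 32, 33, 74]
234 336 [39, 39, 40, 40, 40, 29, 39, 83]
235 340 [32, 39, 39, 38, 38, 29, 44, 82]
236 344 [37, 43, 47, 47, 48, 36, 47, 78]
237 348 [40, 67, 73, 80, 81, 62, 56, 84]
238 352 [48, 66, 69, 77, 81, 72, 77, 100]
239 356 [48, 66, 82, 84, 78, 77, 116, 126]
240 360 [60, 98, 136, 137, 108, 78
[... 843 characters left out ...]
6 [69, 95, 104, 105, 84, 99, 103, 106]
260 440 [68, 125, 164, 166, 117, 173, 177, 171]
261 444 [67, 124, 161, 165, 130, 176, 178, 178]
262 448 [82, 78, 79, 85, 119, 177, 179, 178]
263 452 [104, 75, 69, 91, 155, 177, 177, 175]
264 456 [97, 91, 88, 94, 99, 98, 96, 99]
265 460 [97, 99, 97, 95, 95, 94, 92, 94]
266 464 [97, 99, 97, 99, 99, 98, 97, 96]
267 468 [99, 98, 98, 99, 98, 97, 97, 96]
268 472 [97, 95, 97, 98, 96, 98, 96, 102]
269 476 [77, 76, 85, 94, 90, 90, 98, 128]
270 480 [73, 72, 75, 73, 74, 72, 74, 81]
271 484 [75, 74, 74, 76, 74, 74, 73, 75]
-22 [[346.5, 228.6], [346.8, 226.7]]
22 [[346.4, 243.1], [346.7, 241.3]]
50 [[346.3, 252.7], [346.7, 250.9]]
84 [[346.2, 264.8], [346.6, 263.0]]
```

```bash
python3 - <<'E'
from h import *
off([*R2W(2,30),78],GY())
E
```

```text
linear [-0.0018, 0.0211, 0.0029] turn -0.13
```

Call:
move_arm(moves=[{"linear": [-0.0018,0.01,0.003],"turn": -0.1,"claw": 0.0},{"linear": [-0.0018,0.02,0.003],"turn": -0.1,"claw": 0.0},{"linear": [-0.0018,0.024,0.003],"turn": -0.1,"claw": 0.0},{"linear": [-0.0018,0.027,0.003],"turn": -0.1,"claw": 0.0},{"linear": [-0.0018,0.027,0.003],"turn": -0.1,"claw": 0.0}])

```text
time: 9.35
position: [537.8, 171.0, 72.2]
tool_rot: [-1.571, -0.002, -1.468]
wrist_force: [0.2, -3.7, 2.3]
width: 13.5
```

Call:
move_arm(moves=[{"linear": [0.001,0.002,0],"turn": 0,"claw": 0.0},{"linear": [0.001,0.004,0],"turn": 0,"claw": 0.0},{"linear": [0.001,0.004,0],"turn": 0,"claw": 0.0}])

```text
time: 9.72
position: [538.7, 171.0, 69.1]
tool_rot: [-1.569, -0.001, -1.468]
wrist_force: [0.1, -3.5, 8.2]
width: 13.4
```

Call:
move_arm(moves=[{"linear": [0.001,0.002,0],"turn": 0,"claw": 0.0},{"linear": [0.001,0.003,0],"turn": 0,"claw": 0.0},{"linear": [0.001,0.003,0],"turn": 0,"claw": 0.0}])

```text
time: 10.1
position: [538.6, 170.8, 65.0]
tool_rot: [-1.568, 0.0, -1.467]
wrist_force: [2.0, -3.2, -2.5]
width: 13.8
```

Call:
move_arm(moves=[{"linear": [0,0.0015,0],"turn": 0,"claw": 0.0},{"linear": [0,0.003,0],"turn": 0,"claw": 0.0},{"linear": [0,0.003,0],"turn": 0,"claw": 0.0}])

```text
time: 10.48
position: [536.1, 170.7, 61.1]
tool_rot: [-1.574, -0.001, -1.466]
wrist_force: [0.5, -2.5, -8.2]
width: 13.8
```

Call:
move_arm(moves=[{"linear": [0,0.0005,0],"turn": 0,"claw": 0.032},{"linear": [0,0.0005,0],"turn": 0,"claw": 0.032},{"linear": [0,0.0005,0],"turn": 0,"claw": 0.032},{"linear": [0,-0.03,0],"turn": 0,"claw": 0.032},{"linear": [0,-0.08,0],"turn": 0,"claw": 0.032},{"linear": [0.05,-0.13,-0.04],"turn": 0,"claw": 0.032},{"linear": [0.11,-0.13,-0.08],"turn": 0,"claw": 0.045},{"linear": [0.17,-0.13,-0.12],"turn": 0,"claw": 0.045},{"linear": [0.23,-0.13,-0.16],"turn": 0,"claw": 0.045},{"linear": [0.29,-0.13,-0.18],"turn": 0,"claw": 0.045},{"linear": [0.3,-0.13,-0.18],"turn": 0,"claw": 0.045},{"linear": [0.3,-0.13,-0.18],"turn": 0,"claw": 0.045}])

```text
time: 11.98
position: [388.1, -150.3, 192.5]
tool_rot: [-1.57, -0.002, -1.476]
wrist_force: [-1.3, 0.2, -0.3]
width: 44.7
```

```bash
python3 - <<'E'
from h import *
st();punches('p2',box=(360,130,500,290))
snap('scene','s4')
s=cv2.imread('pics/raw_s4.png')[220:295,255:415];t=cv2.imread('pics/raw_p2.png')[160:235,155:315]
cv2.imwrite('pics/v4.png',np.vstack([cv2.resize(i,None,fx=5,fy=4,interpolation=cv2.INTER_CUBIC) for i in (t,s)]))
for z in (42,55): print(z,proj('scene',[[*R2W(x,30),z] for x in (-22,22,84)]).round(1).tolist())
E
```

```text
{'time': 11.975, 'position': [388.15, -150.263, 192.472], 'tool_rot': [-1.57, -0.002, -1.476], 'wrist_force': [-1.269, 0.164, -0.293], 'width': 44.725, 'joints': [0.212, 0.314, 0.059, 2.334, -0.036, 0.493, -1.177]}
pix [430. 204.] len 155.4 tail+71 [ 527.9 -398.9] grip [ 527.8 -399. ] 86 yaw 0.175
42 [[344.7, 238.4], [344.6, 252.9], [344.3, 274.4]]
55 [[345.3, 235.1], [345.2, 249.6], [345.0, 271.2]]
```

View pics/v4.png

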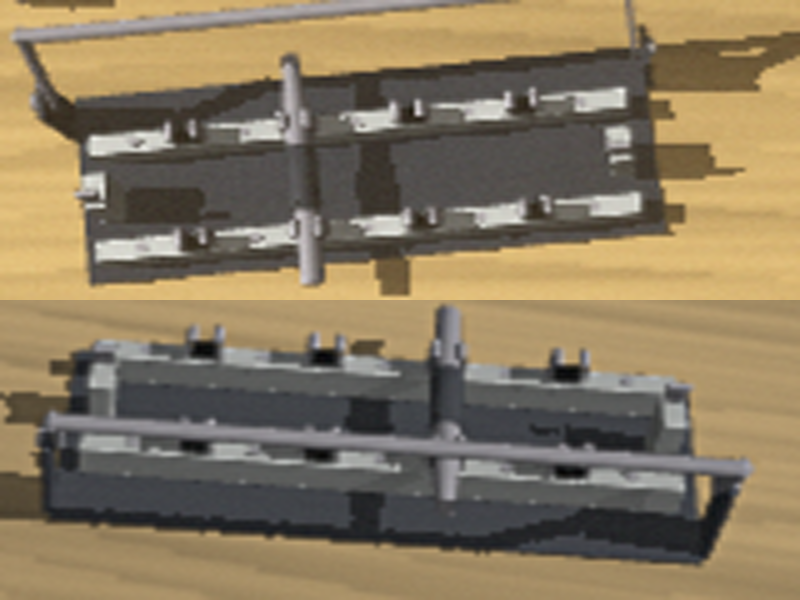

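```bash
python3 - <<'E'
from h import *
T=lambda x,y:(155+x/5,160+y/4)
S=lambda x,y:(255+x/5,220+(y-300)/4)
for p,z in ((T(290,56),45),(T(312,284),42),(T(298,143),49),(T(305,209),49)): print('top',W2R(*onz('top',[p],z)[0,:2]).round(1))
for p,z in ((S(447,499),42),(S(448,428),49),(S(448,366),49)): print('scene',W2R(*onz('scene',[p],z)[0,:2]).round(1))
t=cv2.imread('pics/raw_p2.png').astype(int).mean(-1).astype(int)
for r in range(172,234): print(r,t[r,209:222].tolist())
E
```

```text
top [80.5 28.3]
top [-72.6  30. ]
top [20.  28.4]
top [-24.3  28.5]
scene [71. 30.]
scene [24.7 29.3]
scene [-22.4  29. ]
172 [157, 158, 157, 153, 152, 153, 158, 158, 158, 158, 157, 159, 156]
173 [158, 162, 155, 123, 117, 134, 157, 156, 157, 163, 161, 162, 158]
174 [160, 161, 107, 86, 83, 111, 158, 161, 156, 160, 160, 159, 161]
175 [160, 160, 100, 104, 90, 91, 152, 158, 158, 157, 160, 165, 166]
176 [155, 154, 115, 176, 113, 78, 149, 152, 152, 154, 155, 163, 161]
177 [160, 159, 172, 177, 143, 87, 147, 157, 154, 156, 155, 156, 153]
178 [158, 161, 171, 179, 145, 91, 121, 149, 149, 149, 149, 150, 121]
179 [144, 150, 157, 179, 146, 98, 67, 65, 62, 60, 54, 52, 50]
180 [60, 56, 100, 177, 150, 105, 61, 53, 54, 52, 54, 54, 55]
181 [52, 53, 102, 181, 157, 110, 67, 60, 58, 54, 61, 56, 57]
182 [59, 56, 102, 173, 158, 114, 77, 79, 82, 80, 79, 76, 78]
183 [79, 80, 121, 180, 163, 124, 79, 80, 75, 79, 76, 78, 77]
184 [77, 80, 118, 176, 166, 125, 82, 80, 78, 81, 78, 77, 80]
185 [79, 81, 120, 180, 170, 129, 89, 76, 80, 79, 77, 81, 80]
186 [79, 79, 120, 180, 173, 129, 96, 75, 78, 80, 81, 76, 77]
187 [8
[... 2218 characters left out ...]
0, 187, 170, 133, 94, 73, 80, 83]
224 [59, 54, 58, 78, 79, 87, 188, 175, 131, 96, 74, 79, 81]
225 [82, 78, 81, 82, 79, 98, 186, 173, 136, 98, 75, 93, 87]
226 [80, 81, 94, 88, 87, 85, 188, 179, 139, 101, 86, 158, 164]
227 [90, 88, 158, 165, 165, 138, 187, 179, 139, 100, 72, 156, 163]
228 [168, 166, 166, 163, 164, 166, 189, 181, 146, 102, 75, 155, 165]
229 [170, 169, 168, 168, 168, 166, 202, 185, 143, 106, 79, 156, 163]
230 [171, 171, 169, 172, 169, 169, 198, 174, 124, 94, 102, 166, 168]
231 [177, 174, 174, 177, 175, 177, 159, 132, 127, 125, 169, 173, 174]
232 [179, 176, 177, 178, 177, 175, 178, 178, 176, 178, 176, 180, 180]
233 [177, 179, 179, 178, 180, 174, 178, 180, 180, 180, 181, 179, 180]
```

Drift is seated in bay 3, with its grip about 2 mm from the bay centre and its tip at the hinge side. The arm hides the centre punch from the top camera, so I'm checking it from the scene camera.

```bash
cat >> h.py <<'E'
def grip_scene(img,x,y,w=16):
    im=cv2.imread(img);u,v=proj('scene',[[x,y,10]])[0].round().astype(int)
    hsv=cv2.cvtColor(im,cv2.COLOR_BGR2HSV)[v-w:v+w,u-w:u+w]
    m=(hsv[...,1]<90)&(hsv[...,2]<100);ys,xs=np.nonzero(m)
    if len(xs): print('scene grip',len(xs),onz('scene',[[u-w+np.median(xs),v-w+np.median(ys)]],11)[0].round(1))
E
python3 - <<'E'
from h import *
for f in ('raw_scene0','raw_s4'):
    for p in ((459.4,-310.7),(528,-399)): grip_scene(f'pics/{f}.png',*p)
off([459.4,-310.7,90],-0.266-np.pi/2)
E
```

```text
scene grip 109 [ 459.  -312.7   11. ]
scene grip 116 [ 524.7 -402.4   11. ]
scene grip 109 [ 459.  -312.7   11. ]
scene grip 114 [ 524.7 -402.4   11. ]
 linear [0.1705, 0.1023, 0.0525] turn 21.11
```

Call:
move_arm(squeeze=60, moves=[{"linear": [0.05,0.02,0.015],"turn": 7,"claw": 0.045},{"linear": [0.1,0.05,0.03],"turn": 14,"claw": 0.045},{"linear": [0.15,0.08,0.045],"turn": 21.1,"claw": 0.045},{"linear": [0.171,0.1,0.0525],"turn": 21.1,"claw": 0.045},{"linear": [0.171,0.11,0.0525],"turn": 21.1,"claw": 0.045},{"linear": [0.171,0.14,0.0525],"turn": 21.1,"claw": 0.045},{"linear": [0.171,0.16,0.0525],"turn": 21.1,"claw": 0.045},{"linear": [0.171,0.1663,0.0525],"turn": 21.1,"claw": 0.045},{"linear": [0.171,0.1663,0.0525],"turn": 21.1,"claw": 0.045},{"linear": [0.171,0.1663,0.0525],"turn": 21.1,"claw": 0.0},{"linear": [0.171,0.1663,0.0525],"turn": 21.1,"claw": 0.0},{"linear": [0.171,0.1663,0.0525],"turn": 21.1,"claw": 0.0},{"linear": [0.171,0.1663,0.0525],"turn": 21.1,"claw": 0.0},{"linear": [0.171,0.1663,0.0525],"turn": 21.1,"claw": 0.0}])

```text
time: 13.82
position: [460.2, -311.0, 26.8]
tool_rot: [-1.569, -0.0, -1.835]
wrist_force: [-0.3, 0.7, 5.7]
width: 13.9
```

```bash
python3 - <<'E'
from h import *
st();off([*R2W(1,-31),100],GY())
E
```

```text
{'time': 13.825, 'position': [460.205, -311.032, 26.829], 'tool_rot': [-1.569, -0.0, -1.835], 'wrist_force': [-0.289, 0.678, 5.707], 'width': 13.893, 'joints': [0.459, 0.736, 0.075, 2.114, -0.175, 0.295, -1.153]}
 linear [-0.428, -0.0732, -0.0307] turn -20.98
```

Call:
move_arm(moves=[{"linear": [0,-0.02,0],"turn": 0,"claw": 0.0},{"linear": [0,-0.05,0],"turn": 0,"claw": 0.0},{"linear": [-0.03,-0.09,0],"turn": 0,"claw": 0.0},{"linear": [-0.08,-0.1,-0.005],"turn": -5,"claw": 0.0},{"linear": [-0.13,-0.1,-0.01],"turn": -10,"claw": 0.0},{"linear": [-0.18,-0.1,-0.015],"turn": -15,"claw": 0.0},{"linear": [-0.23,-0.1,-0.02],"turn": -20,"claw": 0.0},{"linear": [-0.28,-0.1,-0.025],"turn": -21,"claw": 0.0},{"linear": [-0.33,-0.1,-0.03],"turn": -21,"claw": 0.0},{"linear": [-0.38,-0.1,-0.03],"turn": -21,"claw": 0.0},{"linear": [-0.41,-0.09,-0.0307],"turn": -21,"claw": 0.0},{"linear": [-0.428,-0.08,-0.0307],"turn": -21,"claw": 0.0},{"linear": [-0.428,-0.0732,-0.0307],"turn": -21,"claw": 0.0},{"linear": [-0.428,-0.0732,-0.0307],"turn": -21,"claw": 0.0},{"linear": [-0.428,-0.0732,-0.0307],"turn": -21,"claw": 0.0}])

```text
time: 15.7
position: [541.5, 108.2, 99.0]
tool_rot: [-1.571, -0.001, -1.471]
wrist_force: [0.2, 0.4, -1.9]
width: 13.8
```

```bash
cat >> h.py <<'E'
def column(name,x,y,z):
    snap('scene',name);s=cv2.imread(f'pics/raw_{name}.png').astype(int).mean(-1).astype(int)
    P=proj('scene',[[*R2W(k,y),z] for k in range(-20,96,4)])
    print([(k,*[int(q) for q in s[int(round(v)),int(round(u))-4:int(round(u))+5]]) for k,(u,v) in zip(range(-20,96,4),P)])
E
python3 - <<'E'
from h import *
st();off([*R2W(1,-31),78],GY());column('c2',0,-31,ctrl.read_state()['position'][2]-19+5)
punches('p3',box=(400,130,500,290))
E
```

```text
{'time': 15.7, 'position': [541.453, 108.161, 98.956], 'tool_rot': [-1.571, -0.001, -1.471], 'wrist_force': [0.187, 0.422, -1.948], 'width': 13.813, 'joints': [-0.356, 0.61, 0.106, 2.105, -0.142, 0.434, -1.612]}
 linear [-0.0019, 0.021, 0.0011] turn -0.15
[(-20, 27, 38, 38, 37, 46, 79, 52, 23, 17), (-16, 36, 39, 36, 37, 49, 72, 39, 33, 36), (-12, 31, 35, 40, 44, 36, 38, 29, 62, 75), (-8, 32, 35, 43, 37, 37, 32, 33, 65, 80), (-4, 30, 37, 39, 35, 38, 37, 31, 71, 78), (0, 35, 37, 41, 40, 40, 36, 43, 83, 79), (4, 32, 41, 45, 44, 46, 35, 46, 79, 72), (8, 40, 61, 74, 79, 79, 43, 44, 76, 74), (12, 45, 63, 71, 77, 82, 70, 57, 81, 126), (16, 49, 86, 107, 104, 86, 68, 90, 113, 121), (20, 54, 65, 108, 143, 162, 138, 70, 90, 97), (24, 70, 70, 110, 144, 167, 165, 89, 94, 97), (28, 82, 78, 114, 147, 168, 164, 97, 95, 97), (32, 76, 78, 117, 147, 169, 162, 95, 89, 93), (36, 65, 84, 123, 151, 167, 161, 76, 68, 68), (40, 65, 88, 125, 155, 171, 170, 81, 68, 71), (44, 68, 91, 127, 156, 171, 168, 79, 72, 72), (48, 65, 93, 130, 159, 172, 160, 79, 67, 41), (52, 66, 91, 131, 162, 171, 152, 77, 66, 41), (56, 75, 88, 129, 161, 167, 123, 95, 66, 42), (60, 151, 147, 145, 147, 146, 149, 144, 119, 116), (64, 151, 152, 152, 151, 153, 154, 154, 153, 155), (68, 95, 104, 112, 115, 111, 115, 117, 121, 121), (72, 41, 73, 106, 102, 51, 56, 83, 110, 105), (76, 46, 38, 40, 30, 22, 60, 117, 177, 176), (80, 153, 107, 97, 76, 69, 74, 96, 133, 179), (84, 102, 112, 121, 133, 149, 157, 167, 187, 193), (88, 99, 97, 95, 97, 97, 95, 94, 94, 93), (92, 97, 96, 96, 96, 99, 97, 97, 98, 99)]
pix [430. 204.] len 157.1 tail+71 [ 528.4 -398.9] grip [ 526.9 -399.1] 32 yaw 0.177
```

Call:
move_arm(moves=[{"linear": [-0.0015,0.01,0.002],"turn": -0.1,"claw": 0.0},{"linear": [-0.0015,0.02,0.002],"turn": -0.1,"claw": 0.0},{"linear": [-0.0015,0.024,0.002],"turn": -0.1,"claw": 0.0},{"linear": [-0.0015,0.027,0.002],"turn": -0.1,"claw": 0.0},{"linear": [-0.0015,0.027,0.002],"turn": -0.1,"claw": 0.0}])

```text
time: 16.42
position: [543.9, 111.1, 72.1]
tool_rot: [-1.57, -0.001, -1.468]
wrist_force: [-0.5, -2.1, 2.4]
width: 13.6
```

Call:
move_arm(moves=[{"linear": [0.0,0.002,0],"turn": 0,"claw": 0.0},{"linear": [0.0,0.004,0],"turn": 0,"claw": 0.0},{"linear": [0.0,0.004,0],"turn": 0,"claw": 0.0}])

```text
time: 16.8
position: [544.9, 111.2, 69.2]
tool_rot: [-1.568, -0.001, -1.468]
wrist_force: [-0.6, -2.3, 8.4]
width: 13.4
```

Call:
move_arm(moves=[{"linear": [0.0,0.002,0],"turn": 0,"claw": 0.0},{"linear": [0.0,0.003,0],"turn": 0,"claw": 0.0},{"linear": [0.0,0.003,0],"turn": 0,"claw": 0.0}])

```text
time: 17.18
position: [544.9, 111.3, 65.0]
tool_rot: [-1.568, -0.001, -1.468]
wrist_force: [3.2, -2.0, -3.1]
width: 13.6
```

Same signature as the first one: it snapped through. Settle it and release.

Call:
move_arm(moves=[{"linear": [0,0.0015,0],"turn": 0,"claw": 0.0},{"linear": [0,0.003,0],"turn": 0,"claw": 0.0},{"linear": [0,0.003,0],"turn": 0,"claw": 0.0},{"linear": [0,0.0035,0],"turn": 0,"claw": 0.032},{"linear": [0,0.0035,0],"turn": 0,"claw": 0.032},{"linear": [0,0.0035,0],"turn": 0,"claw": 0.032},{"linear": [0,-0.03,0],"turn": 0,"claw": 0.032},{"linear": [0,-0.08,0],"turn": 0,"claw": 0.032},{"linear": [0.05,-0.13,-0.04],"turn": 0,"claw": 0.032},{"linear": [0.1,-0.13,-0.08],"turn": 0,"claw": 0.045},{"linear": [0.15,-0.13,-0.12],"turn": 0,"claw": 0.045},{"linear": [0.2,-0.13,-0.13],"turn": 0,"claw": 0.045},{"linear": [0.2,-0.13,-0.13],"turn": 0,"claw": 0.045}])

```text
time: 18.8
position: [433.2, -104.7, 195.5]
tool_rot: [-1.571, -0.001, -1.476]
wrist_force: [0.7, -0.1, 0.2]
width: 44.7
```

```bash
python3 - <<'E'
from h import *
st();punches('p4',box=(340,130,500,290));snap('scene','s5');grip_scene('pics/raw_s5.png',528,-399)
off([528,-399,90],0.175-np.pi/2)
s=cv2.imread('pics/raw_s5.png')[220:295,255:415];t=cv2.imread('pics/raw_p4.png')[160:235,155:315]
cv2.imwrite('pics/v5.png',np.vstack([cv2.resize(i,None,fx=5,fy=4,interpolation=cv2.INTER_CUBIC) for i in (t,s)]))
E
```

```text
{'time': 18.8, 'position': [433.229, -104.652, 195.521], 'tool_rot': [-1.571, -0.001, -1.476], 'wrist_force': [0.652, -0.099, 0.208], 'width': 44.668, 'joints': [0.014, 0.343, 0.152, 2.275, -0.098, 0.529, -1.234]}
pix [430. 204.] len 154.9 tail+71 [ 528.4 -398.9] grip [ 523.5 -399.7] 66 yaw 0.176
scene grip 114 [ 524.7 -402.4   11. ]
 linear [0.3059, 0.1053, 0.0622] turn -4.2
```

View pics/v5.png

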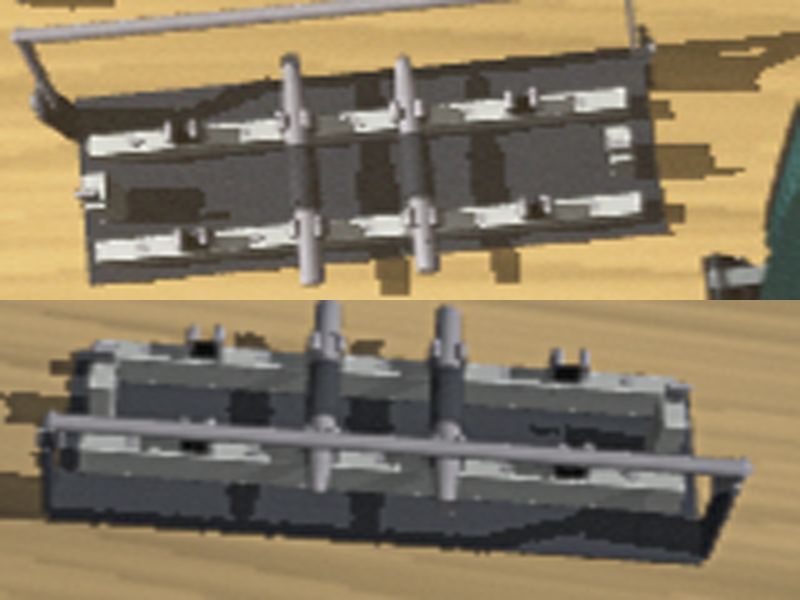

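The picture shows the drift at (305,170) and the centre punch at (413,165), both down between their clip lips. Pin punch is unmoved, so it goes next.

Call:
move_arm(squeeze=60, moves=[{"linear": [0.06,0.0,0.012],"turn": -2,"claw": 0.045},{"linear": [0.12,0.02,0.024],"turn": -4.2,"claw": 0.045},{"linear": [0.18,0.04,0.036],"turn": -4.2,"claw": 0.045},{"linear": [0.24,0.06,0.048],"turn": -4.2,"claw": 0.045},{"linear": [0.29,0.08,0.06],"turn": -4.2,"claw": 0.045},{"linear": [0.3065,0.1,0.0615],"turn": -4.2,"claw": 0.045},{"linear": [0.3065,0.12,0.0615],"turn": -4.2,"claw": 0.045},{"linear": [0.3065,0.145,0.0615],"turn": -4.2,"claw": 0.045},{"linear": [0.3065,0.163,0.0615],"turn": -4.2,"claw": 0.045},{"linear": [0.3065,0.1693,0.0615],"turn": -4.2,"claw": 0.045},{"linear": [0.3065,0.1693,0.0615],"turn": -4.2,"claw": 0.045},{"linear": [0.3065,0.1693,0.0615],"turn": -4.2,"claw": 0.0},{"linear": [0.3065,0.1693,0.0615],"turn": -4.2,"claw": 0.0},{"linear": [0.3065,0.1693,0.0615],"turn": -4.2,"claw": 0.0},{"linear": [0.3065,0.1693,0.0615],"turn": -4.2,"claw": 0.0},{"linear": [0.3065,0.1693,0.0615],"turn": -4.2,"claw": 0.0}])

```text
time: 20.9
position: [528.7, -399.3, 26.8]
tool_rot: [-1.57, -0.001, -1.394]
wrist_force: [-0.5, 1.4, 5.1]
width: 13.8
```

```bash
python3 - <<'E'
from h import *
st();off([*R2W(1,-90.5),100],GY())
E
```

```text
{'time': 20.9, 'position': [528.701, -399.278, 26.785], 'tool_rot': [-1.57, -0.001, -1.394], 'wrist_force': [-0.544, 1.364, 5.051], 'width': 13.837, 'joints': [0.528, 0.807, 0.075, 1.868, -0.12, 0.47, -0.706]}
 linear [-0.4397, -0.0732, 0.0988] turn 4.32
```

Call:
move_arm(moves=[{"linear": [0,-0.02,0],"turn": 0,"claw": 0.0},{"linear": [0,-0.05,0],"turn": 0,"claw": 0.0},{"linear": [-0.03,-0.09,0],"turn": 0,"claw": 0.0},{"linear": [-0.08,-0.1,0.015],"turn": 2,"claw": 0.0},{"linear": [-0.13,-0.1,0.03],"turn": 4,"claw": 0.0},{"linear": [-0.18,-0.1,0.04],"turn": 4.3,"claw": 0.0},{"linear": [-0.23,-0.1,0.05],"turn": 4.3,"claw": 0.0},{"linear": [-0.28,-0.1,0.06],"turn": 4.3,"claw": 0.0},{"linear": [-0.33,-0.1,0.07],"turn": 4.3,"claw": 0.0},{"linear": [-0.38,-0.1,0.085],"turn": 4.3,"claw": 0.0},{"linear": [-0.42,-0.09,0.096],"turn": 4.3,"claw": 0.0},{"linear": [-0.4397,-0.08,0.0988],"turn": 4.3,"claw": 0.0},{"linear": [-0.4397,-0.0732,0.0988],"turn": 4.3,"claw": 0.0},{"linear": [-0.4397,-0.0732,0.0988],"turn": 4.3,"claw": 0.0},{"linear": [-0.4397,-0.0732,0.0988],"turn": 4.3,"claw": 0.0}])

```text
time: 22.78
position: [547.8, 48.8, 99.0]
tool_rot: [-1.571, -0.001, -1.472]
wrist_force: [0.2, 0.1, -2.4]
width: 13.7
```

```bash
python3 - <<'E'
from h import *
st();off([*R2W(2,-90.5),78],GY());column('c3',0,-90.5,ctrl.read_state()['position'][2]-19+5)
E
```

```text
{'time': 22.775, 'position': [547.761, 48.794, 98.989], 'tool_rot': [-1.571, -0.001, -1.472], 'wrist_force': [0.228, 0.119, -2.436], 'width': 13.744, 'joints': [-0.293, 0.612, 0.167, 2.113, -0.227, 0.433, -1.421]}
 linear [-0.0021, 0.021, 0.0019] turn -0.19
[(-20, 28, 34, 36, 37, 49, 76, 38, 25, 24), (-16, 30, 38, 36, 38, 49, 72, 47, 41, 29), (-12, 28, 36, 42, 38, 37, 35, 45, 81, 64), (-8, 27, 36, 40, 41, 39, 37, 47, 80, 63), (-4, 31, 36, 41, 39, 37, 37, 55, 82, 64), (0, 34, 41, 37, 38, 38, 33, 56, 79, 61), (4, 42, 59, 46, 44, 34, 40, 64, 77, 46), (8, 50, 66, 73, 74, 45, 36, 65, 75, 79), (12, 44, 50, 65, 72, 75, 75, 50, 67, 96), (16, 48, 66, 95, 113, 107, 77, 73, 91, 110), (20, 55, 84, 126, 154, 165, 110, 75, 93, 95), (24, 73, 93, 129, 155, 174, 157, 85, 91, 96), (28, 70, 101, 136, 158, 168, 139, 97, 90, 94), (32, 66, 107, 140, 161, 166, 135, 115, 91, 91), (36, 74, 114, 143, 162, 165, 120, 74, 68, 67), (40, 82, 125, 152, 166, 159, 94, 69, 71, 72), (44, 64, 88, 126, 154, 166, 156, 82, 65, 70), (48, 63, 78, 124, 159, 171, 149, 76, 68, 69), (52, 62, 72, 116, 161, 167, 112, 67, 68, 68), (56, 61, 82, 114, 165, 149, 71, 74, 100, 71), (60, 151, 150, 144, 146, 141, 140, 146, 156, 122), (64, 153, 149, 148, 149, 149, 150, 151, 151, 151), (68, 125, 127, 131, 133, 140, 144, 146, 147, 150), (72, 85, 85, 131, 140, 52, 39, 57, 87, 109), (76, 84, 81, 96, 147, 131, 38, 13, 63, 134), (80, 186, 160, 81, 72, 86, 67, 73, 94, 137), (84, 97, 83, 68, 74, 96, 118, 134, 146, 158), (88, 93, 96, 94, 94, 95, 95, 94, 94, 92), (92, 94, 94, 93, 95, 93, 94, 94, 94, 94)]
```

Call:
move_arm(moves=[{"linear": [-0.0018,0.01,0.002],"turn": -0.2,"claw": 0.0},{"linear": [-0.0018,0.02,0.002],"turn": -0.2,"claw": 0.0},{"linear": [-0.0018,0.024,0.002],"turn": -0.2,"claw": 0.0},{"linear": [-0.0018,0.027,0.002],"turn": -0.2,"claw": 0.0},{"linear": [-0.0018,0.027,0.002],"turn": -0.2,"claw": 0.0}])

```text
time: 23.45
position: [550.4, 51.6, 72.1]
tool_rot: [-1.569, -0.002, -1.467]
wrist_force: [-0.5, -3.6, 3.5]
width: 13.8
```

Call:
move_arm(moves=[{"linear": [0.0,0.002,0],"turn": 0,"claw": 0.0},{"linear": [0.0,0.004,0],"turn": 0,"claw": 0.0},{"linear": [0.0,0.004,0],"turn": 0,"claw": 0.0}])

```text
time: 23.82
position: [551.1, 51.7, 68.9]
tool_rot: [-1.568, -0.002, -1.467]
wrist_force: [0.5, -4.5, 8.2]
width: 13.7
```

Call:
move_arm(moves=[{"linear": [0.0,0.002,0],"turn": 0,"claw": 0.0},{"linear": [0.0,0.003,0],"turn": 0,"claw": 0.0},{"linear": [0.0,0.003,0],"turn": 0,"claw": 0.0}])

```text
time: 24.2
position: [551.0, 51.8, 64.8]
tool_rot: [-1.568, -0.002, -1.466]
wrist_force: [2.5, -4.5, -1.8]
width: 13.7
```

Call:
move_arm(moves=[{"linear": [0,0.0015,0],"turn": 0,"claw": 0.0},{"linear": [0,0.003,0],"turn": 0,"claw": 0.0},{"linear": [0,0.003,0],"turn": 0,"claw": 0.0},{"linear": [0,0.0035,0],"turn": 0,"claw": 0.032},{"linear": [0,0.0035,0],"turn": 0,"claw": 0.032},{"linear": [0,0.0035,0],"turn": 0,"claw": 0.032},{"linear": [0,-0.03,0],"turn": 0,"claw": 0.032},{"linear": [0,-0.08,0],"turn": 0,"claw": 0.032},{"linear": [0.05,-0.13,0],"turn": 0,"claw": 0.0},{"linear": [0.1,-0.13,0],"turn": 0,"claw": 0.0},{"linear": [0.15,-0.13,0],"turn": 0,"claw": 0.0},{"linear": [0.16,-0.13,0],"turn": 0,"claw": 0.0},{"linear": [0.16,-0.13,0],"turn": 0,"claw": 0.0}])

```text
time: 25.82
position: [566.2, -105.7, 194.7]
tool_rot: [-1.571, 0.001, -1.466]
wrist_force: [1.0, 0.6, -0.7]
width: 0.2
```

```bash
python3 - <<'E'
from h import *
st();snap('top','p6');snap('scene','s6')
s=cv2.imread('pics/raw_s6.png')[220:295,255:415];t=cv2.imread('pics/raw_p6.png')[160:235,155:315]
cv2.imwrite('pics/v6.png',np.vstack([cv2.resize(i,None,fx=5,fy=4,interpolation=cv2.INTER_CUBIC) for i in (t,s)]))
E
```

```text
{'time': 25.825, 'position': [566.229, -105.663, 194.725], 'tool_rot': [-1.571, 0.001, -1.466], 'wrist_force': [0.97, 0.627, -0.746], 'width': 0.169, 'joints': [-0.057, 0.49, 0.223, 2.005, -0.171, 0.664, -1.19]}
```

View pics/v6.png

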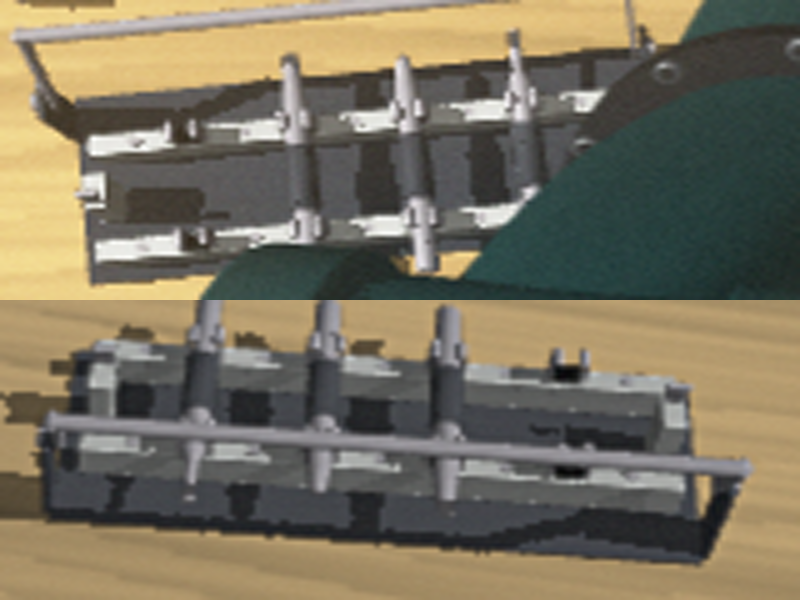

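All three are seated with tips towards the hinge, and the keeper is still back. Now go behind the bar, closed fingers at mid-rack.

```bash
python3 - <<'E'
from h import *
print(proj('scene',[[*R2W(-50,-90),48],[*R2W(86,-90),45]])*[5,4]-[1275,580])
off([*R2W(118,0),195],GY());off([*R2W(118,0),118],GY());off([*R2W(46,0),118],GY())
E
```

```text
[[209.01102704 316.77025046]
 [188.44605598 499.71924962]]
 linear [-0.245, -0.0005, 0.1165] turn 0.38
 linear [-0.245, 0.0765, 0.1165] turn 0.38
 linear [-0.2455, 0.0765, 0.0445] turn 0.38
```

Call:
move_arm(moves=[{"linear": [-0.04,-0.01,0.04],"turn": 0.4,"claw": 0.0},{"linear": [-0.08,-0.01,0.08],"turn": 0.4,"claw": 0.0},{"linear": [-0.13,-0.01,0.11],"turn": 0.4,"claw": 0.0},{"linear": [-0.18,-0.01,0.1165],"turn": 0.4,"claw": 0.0},{"linear": [-0.23,-0.01,0.1165],"turn": 0.4,"claw": 0.0},{"linear": [-0.245,0.0,0.1165],"turn": 0.4,"claw": 0.0},{"linear": [-0.245,0.0,0.1165],"turn": 0.4,"claw": 0.0},{"linear": [-0.245,0.03,0.1165],"turn": 0.4,"claw": 0.0},{"linear": [-0.245,0.06,0.1165],"turn": 0.4,"claw": 0.0},{"linear": [-0.245,0.0765,0.1165],"turn": 0.4,"claw": 0.0},{"linear": [-0.245,0.0765,0.1165],"turn": 0.4,"claw": 0.0},{"linear": [-0.245,0.0765,0.1165],"turn": 0.4,"claw": 0.0}])

```text
time: 27.42
position: [657.3, 149.7, 119.3]
tool_rot: [-1.569, -0.0, -1.473]
wrist_force: [-0.3, 0.5, -0.0]
width: 0.3
```

```bash
python3 - <<'E'
from h import *
s=st();print(W2R(*s['position'][:2]))
E
```

```text
{'time': 27.425, 'position': [657.337, 149.702, 119.309], 'tool_rot': [-1.569, -0.0, -1.473], 'wrist_force': [-0.292, 0.512, -0.034], 'width': 0.305, 'joints': [-0.426, 0.694, 0.202, 1.822, -0.214, 0.644, -1.57]}
[119.40606177  -3.32680807]
```

Call:
move_arm(moves=[{"linear": [-0.003,0,-0.01],"turn": 0,"claw": 0.0},{"linear": [-0.003,0,-0.02],"turn": 0,"claw": 0.0},{"linear": [-0.003,0,-0.03],"turn": 0,"claw": 0.0},{"linear": [-0.003,0,-0.04],"turn": 0,"claw": 0.0},{"linear": [-0.003,0,-0.05],"turn": 0,"claw": 0.0},{"linear": [-0.003,0,-0.06],"turn": 0,"claw": 0.0},{"linear": [-0.003,0,-0.067],"turn": 0,"claw": 0.0},{"linear": [-0.003,0,-0.073],"turn": 0,"claw": 0.0},{"linear": [-0.003,0,-0.073],"turn": 0,"claw": 0.0},{"linear": [-0.003,0,-0.065],"turn": 0,"claw": 0.0},{"linear": [-0.003,-0.04,-0.06],"turn": 0,"claw": 0.0},{"linear": [-0.003,-0.06,-0.06],"turn": 0,"claw": 0.0},{"linear": [-0.003,-0.06,-0.06],"turn": 0,"claw": 0.0}])

```text
time: 29.05
position: [597.5, 147.4, 179.7]
tool_rot: [-1.568, 0.001, -1.472]
wrist_force: [0.6, 0.4, -1.0]
width: 0.5
```

```bash
python3 - <<'E'
from h import *
s=st();print(W2R(*s['position'][:2]))
snap('scene','s7',(240,150,430,300),4)
for th in (.9,1.0,1.1,1.2,1.4): print(th,[((proj('scene',[[*R2W(60-60*np.cos(th),y),60+60*np.sin(th)]])-[240,150])*4).round().tolist() for y in(152,-152)])
off([*R2W(30,0),119],GY());off([*R2W(0,0),87],GY())
E
```

```text
{'time': 29.05, 'position': [597.549, 147.407, 179.694], 'tool_rot': [-1.568, 0.001, -1.472], 'wrist_force': [0.645, 0.359, -1.048], 'width': 0.51, 'joints': [-0.478, 0.554, 0.23, 1.929, -0.193, 0.677, -1.603]}
[59.69451867  0.47324751]
0.9 [[[645.0, 363.0]], [[116.0, 320.0]]]
1.0 [[[647.0, 366.0]], [[115.0, 323.0]]]
1.1 [[[649.0, 370.0]], [[114.0, 326.0]]]
1.2 [[[650.0, 375.0]], [[113.0, 331.0]]]
1.4 [[[653.0, 388.0]], [[111.0, 343.0]]]
 linear [0.0006, 0.0595, -0.0287] turn -0.17
 linear [0.0007, 0.0915, -0.0587] turn -0.17
```

View pics/s7.png

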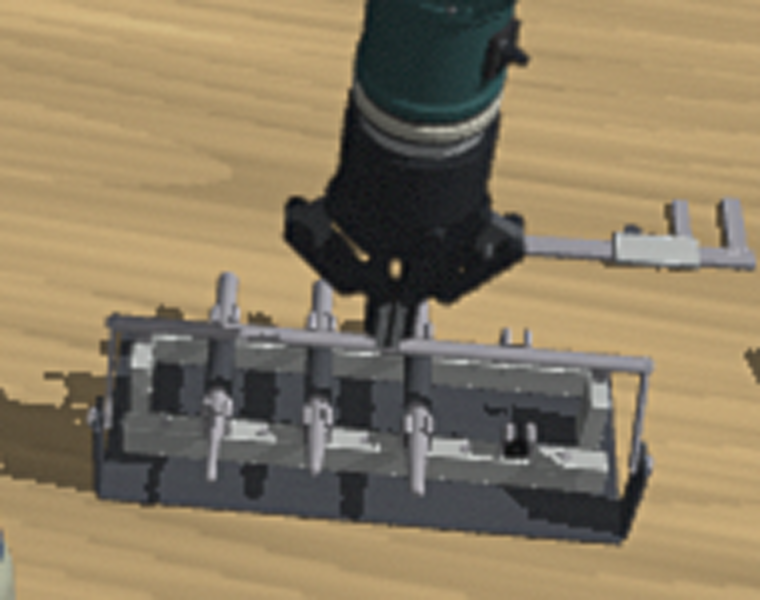

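Bar stands at about 0.95 rad, rod from (112,320) to (650,363). Now press down from above along its arc.

Call:
move_arm(moves=[{"linear": [0,0,-0.036],"turn": 0,"claw": 0.0},{"linear": [0,0,-0.036],"turn": 0,"claw": 0.0},{"linear": [0,0.035,-0.036],"turn": 0,"claw": 0.0},{"linear": [0,0.046,-0.037],"turn": 0,"claw": 0.0},{"linear": [0,0.05,-0.0415],"turn": 0,"claw": 0.0},{"linear": [0,0.054,-0.0455],"turn": 0,"claw": 0.0},{"linear": [0,0.059,-0.049],"turn": 0,"claw": 0.0},{"linear": [0,0.064,-0.052],"turn": 0,"claw": 0.0},{"linear": [0,0.069,-0.055],"turn": 0,"claw": 0.0},{"linear": [0,0.075,-0.057],"turn": 0,"claw": 0.0},{"linear": [0,0.081,-0.0585],"turn": 0,"claw": 0.0},{"linear": [0,0.081,-0.0585],"turn": 0,"claw": 0.0}])

```text
time: 30.6
position: [538.6, 141.6, 96.8]
tool_rot: [-1.57, -0.0, -1.472]
wrist_force: [0.2, -0.3, 0.1]
width: -0.4
```

Call:
move_arm(moves=[{"linear": [0,0.002,0],"turn": 0,"claw": 0.0},{"linear": [0,0.004,0],"turn": 0,"claw": 0.0},{"linear": [0,0.005,0],"turn": 0,"claw": 0.0},{"linear": [0,0.005,0],"turn": 0,"claw": 0.0}])

```text
time: 31.1
position: [538.5, 141.7, 93.2]
tool_rot: [-1.57, 0.0, -1.472]
wrist_force: [-1.9, 0.0, 7.6]
width: 0.1
```

Call:
move_arm(moves=[{"linear": [0,0.002,0],"turn": 0,"claw": 0.0},{"linear": [0,0.004,0],"turn": 0,"claw": 0.0},{"linear": [0,0.004,0],"turn": 0,"claw": 0.0}])

```text
time: 31.48
position: [538.6, 141.6, 88.2]
tool_rot: [-1.57, -0.0, -1.472]
wrist_force: [0.2, 0.1, 0.3]
width: -0.0
```

Force dropped from 7.6 N to 0.3 N, so it snapped shut. Retreat and check.

Call:
move_arm(moves=[{"linear": [0,-0.03,0],"turn": 0,"claw": 0.0},{"linear": [0,-0.08,0],"turn": 0,"claw": 0.0},{"linear": [0,-0.13,-0.03],"turn": 0,"claw": 0.0},{"linear": [0.05,-0.14,-0.06],"turn": 0,"claw": 0.0},{"linear": [0.1,-0.14,-0.08],"turn": 0,"claw": 0.0},{"linear": [0.15,-0.14,-0.1],"turn": 0,"claw": 0.0},{"linear": [0.2,-0.14,-0.1],"turn": 0,"claw": 0.0},{"linear": [0.25,-0.14,-0.1],"turn": 0,"claw": 0.0},{"linear": [0.25,-0.14,-0.1],"turn": 0,"claw": 0.0},{"linear": [0.25,-0.14,-0.1],"turn": 0,"claw": 0.0}])

```text
time: 32.72
position: [463.3, -116.8, 228.1]
tool_rot: [-1.571, 0.0, -1.472]
wrist_force: [-0.9, -0.0, -0.3]
width: 0.0
```

```bash
python3 - <<'E'
from h import *
st();snap('top','p8');snap('scene','s8')
s=cv2.imread('pics/raw_s8.png')[220:295,255:415];t=cv2.imread('pics/raw_p8.png')[160:235,155:315]
cv2.imwrite('pics/v8.png',np.vstack([cv2.resize(i,None,fx=5,fy=4,interpolation=cv2.INTER_CUBIC) for i in (t,s)]))
for th in (0,.1,.16): print(th,[(proj('scene',[[*R2W(60-60*np.cos(th),y),60+60*np.sin(th)]])*[5,4]-[1275,580]).round().tolist() for y in(152,-152)],[(proj('top',[[*R2W(60-60*np.cos(th),y),60+60*np.sin(th)]])*[5,4]-[775,640]).round().tolist() for y in(152,-152)])
E
```

```text
{'time': 32.725, 'position': [463.31, -116.823, 228.139], 'tool_rot': [-1.571, 0.0, -1.472], 'wrist_force': [-0.912, -0.005, -0.348], 'width': 0.036, 'joints': [-0.095, 0.333, 0.311, 2.186, -0.168, 0.644, -1.137]}
0 [[[709.0, 401.0]], [[75.0, 359.0]]] [[[60.0, 191.0]], [[644.0, 137.0]]]
0.1 [[[712.0, 395.0]], [[75.0, 354.0]]] [[[57.0, 189.0]], [[644.0, 135.0]]]
0.16 [[[713.0, 392.0]], [[75.0, 351.0]]] [[[55.0, 187.0]], [[644.0, 133.0]]]
```

View pics/v8.png

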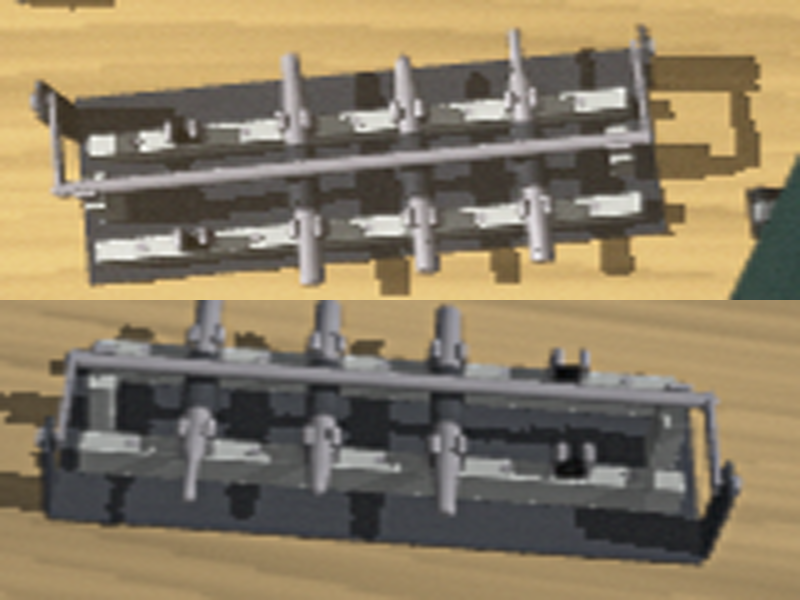

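The bar ends, at (712,400) and (75,357), match the latched pose, and all three punches are seated under it. Handing in.

```bash
python3 -c "
from workcell import ctrl
print(ctrl.hand_in())"
```

```text
the job is handed in; nothing more can be done
None
```

The punches are put away and the job is handed in at about 33 s on the robot's clock; the hand-in reports no verdict.

- **Keeper back:** I swung the bar from about 0.9 rad to about 2.0 rad.
- **Punches:** three were on the bench and no chisel; I left the red look-alike alone. The drift is in bay 3, the centre punch in bay 2 and the pin punch in bay 1, tips to the hinge side. Each snapped home after a wrist reading of about 8 N, and I stopped pressing there.
- **Keeper shut:** I pressed the bar down at mid-rack. The force rose to 7.6 N, then dropped to about 0 as it latched.

**Last checks:** in the final pictures all three punches sit between their clip lips. The bar ends match the fully shut position to within a pixel or so. The arm was clear of the rack, with only noise on the wrist force.

**Disagreements:** the two cameras put the drift's middle at -2 mm and +1 mm from its bay point, well inside the 13 mm allowed. The scene view first suggested its tip was about 10 mm short, but I put that down to shadow, as the last picture showed it farther out. I did not compute offsets for the other two punches, only compared them in the pictures. The fingers read about 14 mm on the 16 mm grips, which caused no slip. I took no separate measurement of the bystander objects, and the arm was never moved close to them.

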